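Release a heat-sink module from a left-hand bench clamp

TASK

The finished heat-sink module is held in the blue leaning bench clamp, whose red wing knob has a left-hand thread: loosen it by turning it clockwise (seen from the knob's end) by at least 140 degrees in all, without moving the module. Then draw the module out sideways from under the clamp's pad and set it down gently, fins up, flat and wholly on the green mat, leaving the clamp loose and the solder reel, tape measure and side cutters where they are.

Things in the scene. Friction and masses are not known exactly. Their poses are not given: they have to be found in the camera images.
- wing_knob (a joint): Angle of the red wing knob in rad: 0 fully tight, growing as it turns CLOCKWISE seen from its free end (left-hand thread: clockwise loosens); stop at 3.6. Starts between 0 and 0.35. Knob and pad rise together along the axis by 3.8 mm per rad. Stiff (0.1 N m), stays where it is left.
- knob_grip (a point): On the red wing knob's axis, in a wing 46 mm long, 12 mm thick, 30 mm high along the axis: its free end is 11 mm beyond this point, its lower end 19 mm below, the clamp's arm 29 mm or more below. z = the axis, outward, leaning 35 degrees from vertical to the robot's side; x = along the wing's length; y = across its thickness. The axes turn with the knob.
- clamp: Fixed blue C-clamp, 110 x 100 mm base bolted to the bench. Origin: centre of the base underside; x away from the robot, y left, z up; yaw -0.25 to 0.25. Back post and arm lie within 18 mm of the knob's axis in y, so the gap between anvil and arm is open to +y, where the module is drawn out.
- anvil_top (a point): Centre of the clamp's inclined anvil face, on the knob's axis, 85 mm above the bench; axes as the clamp's. The face rises away from the robot at 35 degrees, its normal is the knob's axis; it reaches from -28 to 68 mm in y (beyond 45 mm as a 37 mm wide tongue). A 6 mm high ledge at its lower edge stops the module sliding down. Along the normal the arm is 34 to 55 mm above the face.
- module: Aluminium heat-sink module, 132 x 38 mm, 0.15 to 0.31 kg, lying on the anvil. Finned body 94 mm long, 26 mm high, sticking out free to the clamp's +y; foot 38 mm long, 12 mm high, with a pocket 33 x 27 mm, 5 mm deep, in which the clamp's 17 mm round pad nose sits 4 mm deep when tight. Origin: centre of the underside; axes as module_grip.
- module_grip (a point): Grip point of the module, in its finned body on the centre line: 32 mm from the green end (green terminal block), 100 mm from the foot end, 18 mm above the underside, 8 mm below the fin tops. x = across the 38 mm width (uphill at the start), y = from foot to green end (the clamp's +y at the start), z = out of the fins (the knob's axis at the start, up when laid down rightly).
- module_foot_end (a point): Middle of the underside edge at the foot end of the module; axes as module_grip.
- module_green_end (a point): Middle of the underside edge at the green end of the module; axes as module_grip.
- mat_top (a point): Centre of the top of the fixed green antistatic mat, 120 mm (x) by 190 mm (y), 4 mm thick, lying on the bench; z up.
- reel: White solder reel standing on the bench, 54 mm diameter, 35 mm high; origin at the centre of its underside. Leave alone.
- tape: Green and yellow tape measure lying on the bench, 54 x 63 x 27 mm; origin at the centre of its underside. Leave alone.
- cutters: Red-handled side cutters lying on the bench, 154 x 48 x 14 mm; origin at the centre of the underside. Leave alone.

How it is judged:
By the outcome, as a careful person would: the job done as asked, in the order asked, and still so for the second after the job is handed in, with the robot touching nothing.
It also fails if it takes over 69 s, if anything falls off the work surface, if the arm or the gripper's body presses on something with over 40 N, if the wrist force passes 120 N, or if a joint passes its speed limit or range.

ROBOT

A 6-joint arm with a two-finger parallel gripper is mounted at the origin on a cart in front of the work surface, level with it; the furniture and walls round the work are solid. World frame = base frame: x ahead of the robot, y to its left, z up, the work surface at z = 0. Lengths are in m, angles in rad, forces in N, time in s.
With the tool pointing down it reaches from about 0.375 to 0.9 m from the base axis. Payload 3.1 kg.
Tool frame: the origin (TCP) lies on the centre line of the jaws, within the pads' length; the fingertips stand 22 mm ahead of it and the grasp point (between the pads) lies 3 mm ahead of it; z points along the fingers, y is the line along which they close (so a half turn about z gives the same grasp; the last joint's range is limited). The gripper opens to 87 mm and grips with 3 to 60 N. Pads are 19 mm wide; open, the fingers measure 117 mm over their backs; the gripper's body (75 mm by 190 mm) begins 51 mm behind the grasp point.
Start: joints at [-1.435, 0.527, 1.433, -0, 1.181, -0.178], TCP at [0.194, -0.594, 0.214] pointing down, gripper open.
Joint ranges: [-3.08, 3.08], [-0.75, 2.2], [0.22, 2.44], [-1.43, 4.57], [0, 2.65], [-2.85, 2.85]. Speed limits (rad/s): [2.79, 2.79, 3.14, 3.14, 3.14, 3.14].

INTERFACE

Orientations are given as a unit quaternion [x, y, z, w].
In Python, from rig import manip gives the robot as it stands.
- The arm moves only by the tool carry_out, never from a script. Its argument "series" is a list of rows, each a list of 6 numbers: the shift along the tool's x, y, z normalised to -1 to 1, where 1 is 0.1 m, then the turn, a rotation vector about the tool's x, y, z normalised to -1 to 1, where 1 is 90 degrees. A call has 1 to 8 rows; each row shifts and turns the commanded pose from where the row before left it, along the tool's axes as they then stand; what a row does not reach is not made up. A row lasts 1/12 s, in which the tool goes at most 41.7 mm and 7.16 degrees, less where a joint would pass 70% of its speed; a pose out of reach is approached as far as the arm can. A call with a number of a shift or a turn outside -1 to 1 is refused whole. A call with a gripper value outside its range is refused whole. "fingers" is the opening, from 0 (shut) to 1 (fully open), set as the call begins (left out, the last holds). The fingers move at their own pace and stop on an object; "squeeze" is the grip in N (left out, the last holds). Time passes only in rows, so rows that do not move let the fingers close. It gives the time, the measured TCP pose, the force, the opening and the grip force at its end, in the units of the state.
- manip.get_obs(): the state, without advancing time (a new reading comes with each control period).
- manip.capture(name): name is "side" or "top" or "wrist"; returns a dict with "img" (400x640x3 uint8, blue, green, red), "camera_matrix" (3x3 intrinsics, pixels), "xyz" and "attitude" of the camera in the world. Camera axes: x right, y up, looking along -z (the intrinsics and any distortion apply to the point x, -y, -z); pixel columns grow to the right and rows downward; lengths in m; the calibration is good to about 2 mm. The wrist camera is an equidistant fisheye: a pixel r from the principal point sees the ray r / f radians off the axis. A picture is of the moment at which its call begins. There is no depth.
- manip.sign_off(): hands the job in; it is judged then, once.
The state is a dict: "time_s": time; "q": joint angles; "qvel": joint speeds; "tau": joint torques, N m; "ee_pos": TCP position; "ee_rot": TCP orientation; "contact_force": force on the tool from outside, world axes, zero at the start; "ft_torque": the same for the moment, N m; "opening": finger opening in m; "finger_force": force on a finger pad.
Only numpy, scipy, OpenCV 4.12 (cv2) and the standard library are available. Lean on these libraries where they do the work, as an engineer would, in place of code of your own. Each camera call takes 0.05 s, during which the arm holds its last target. There are 200 camera calls.

## Working session

There is one attempt and no reset: what is moved stays moved. The work goes in short steps, Python scripts to look and compute and a tool call to move; the robot and the scene stay as the last step left them, time stands still between calls to the robot, and variables do not carry over. Pictures are saved under pics/ and viewed, at most 10 in all, crops included, and the job is handed in when it is done.

Besides the shell and the picture viewer there is one more tool, called by a JSON object that holds its "fn" and its "kwargs". carry_out: Moves the arm, as the interface text tells. Its arguments: {"type":"object","properties":{"series":{"type":"array","items":{"type":"array","items":{"type":"number"}}},"fingers":{"type":"number"},"squeeze":{"type":"number"}},"required":["series"]}

```bash
mkdir -p pics; ls
python3 - <<'E'
from rig import manip
import cv2,numpy as np
o=manip.get_obs()
print(o)
for n in("side","top"):
    c=manip.capture(n); cv2.imwrite(f"pics/{n}0.png",c["img"]); print(n,{k:v for k,v in c.items() if k!="img"})
E
```

```text
pics
{'time_s': 0.0, 'q': array([-1.43450683e+00,  5.28450453e-01,  1.43389504e+00, -4.08832894e-05,
        1.18135008e+00, -1.78479939e-01]), 'qvel': array([-3.95720185e-05,  5.35596533e-04, -3.06354128e-04, -1.77869193e-03,
       -1.16931707e-03,  1.69957011e-04]), 'tau': array([-2.86182032e-03, -4.40048003e+01, -1.76588827e+01,  6.34000800e-02,
        5.84216136e-02, -1.52176181e-04]), 'ee_pos': array([ 0.19342526, -0.59354314,  0.21298359]), 'ee_rot': array([ 9.87638803e-01,  1.56743383e-01,  3.28045331e-06, -1.05162012e-03]), 'contact_force': array([-0.76300138,  0.036079  , -0.2167771 ]), 'ft_torque': array([ 0.02537219,  0.02030973, -0.0506352 ]), 'finger_force': 0.0, 'opening': 0.08656818047625668}
side {'camera_matrix': array([[495.54411437,   0.        , 320.09392277],
       [  0.        , 495.54411437, 198.66055175],
       [  0.        ,   0.        ,   1.        ]]), 'xyz': array([0.34853241, 1.07931812, 0.75553002]), 'attitude': array([-0.04472184,  0.50106539,  0.86039113, -0.08161206])}
top {'camera_matrix': array([[433.84967001,   0.        , 309.68873384],
       [  0.        , 433.84967001, 196.23290785],
       [  0.        ,   0.        ,   1.        ]]), 'xyz': array([ 0.47062975, -0.00143701,  1.3474173 ]), 'attitude': array([ 0.02038503, -0.02033085, -0.69668779,  0.71679651])}
```

View pics/side0.png

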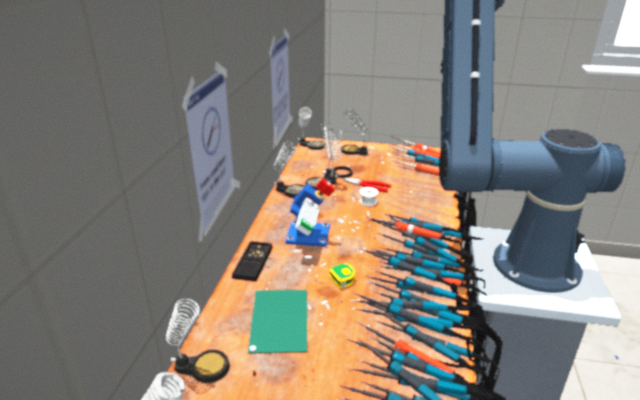

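View pics/top0.png

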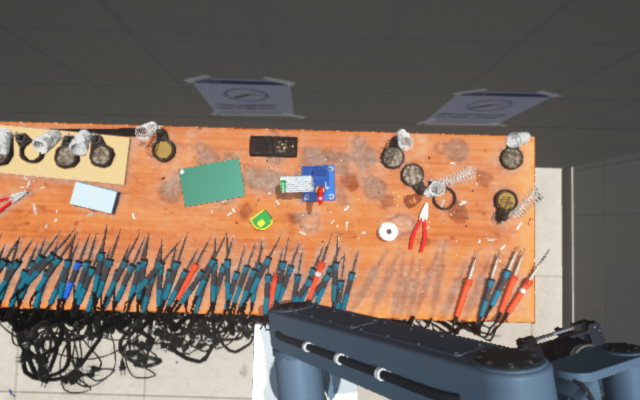

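The side view shows the knob at about (325,187), the module at (305,217), the mat at (279,320) and the tape at (343,274). The top view shows the knob at (321,190), the module at (296,184), the mat at (212,183), the tape at (261,220) and the reel at (388,231).

```bash
cat > h.py <<'E'
from rig import manip
import cv2,numpy as np
from scipy.spatial.transform import Rotation as R
def ray(c,uv,fish=False):
    K=c["camera_matrix"]; uv=np.atleast_2d(uv).astype(float)
    d=np.c_[(uv[:,0]-K[0,2])/K[0,0],(uv[:,1]-K[1,2])/K[1,1]]
    if fish:
        r=np.linalg.norm(d,axis=1)[:,None]; v=np.c_[d/np.maximum(r,1e-9)*np.sin(r),np.cos(r)]
    else: v=np.c_[d,np.ones(len(d))]
    v=v*[1,-1,-1]; v/=np.linalg.norm(v,axis=1)[:,None]
    return c["xyz"],R.from_quat(c["attitude"]).apply(v)
def plane(c,uv,z,fish=False):
    p,d=ray(c,uv,fish); return p+d*((z-p[2])/d[:,2])[:,None]
def proj(c,P,fish=False):
    K=c["camera_matrix"]; v=R.from_quat(c["attitude"]).inv().apply(np.atleast_2d(P)-c["xyz"])*[1,-1,-1]
    if fish:
        rr=np.linalg.norm(v[:,:2],axis=1); s=(np.arctan2(rr,v[:,2])/np.maximum(rr,1e-9))[:,None]; d=v[:,:2]*s
    else: d=v[:,:2]/v[:,2:]
    return d*[K[0,0],K[1,1]]+[K[0,2],K[1,2]]
def meet(rays):
    A=np.zeros((3,3));b=np.zeros(3)
    for p,d in rays:
        d=np.ravel(d);M=np.eye(3)-np.outer(d,d);A+=M;b+=M@p
    return np.linalg.solve(A,b)
def mask(img,lo,hi,box=None):
    m=cv2.inRange(cv2.cvtColor(img,cv2.COLOR_BGR2HSV),lo,hi)
    if box: 
        n=np.zeros_like(m);x0,y0,x1,y1=box;n[y0:y1,x0:x1]=m[y0:y1,x0:x1];m=n
    return m
def big(m):
    cs,_=cv2.findContours(m,cv2.RETR_EXTERNAL,cv2.CHAIN_APPROX_NONE); return max(cs,key=cv2.contourArea)
def cen(m):
    M=cv2.moments(m,True); return np.array([M["m10"],M["m01"]])/M["m00"]
E
cat > a.py <<'E'
from h import *
np.set_printoptions(precision=4,suppress=True)
s=manip.capture("side");t=manip.capture("top")
S,T=s["img"],t["img"]
g=((65,90,40),(95,255,200))
for n,c,b in(("side",s,(240,280,320,360)),("top",t,(170,150,255,215))):
    r=cv2.minAreaRect(big(mask(c["img"],*g,b))); B=plane(c,cv2.boxPoints(r),.004); print(n,"mat",B.mean(0),B[:,:2].tolist())
red=((0,150,80),(8,255,255))
ks=cen(mask(S,*red,(312,175,340,200)));kt=cen(mask(T,*red,(310,175,330,205)))
print("knob",ks,kt,meet([ray(s,ks),ray(t,kt)]))
bl=((105,120,60),(125,255,255))
for n,c,b in(("side",s,(275,180,345,250)),("top",t,(300,160,340,205))):
    m=mask(c["img"],*bl,b); k=big(m); r=cv2.minAreaRect(k); print(n,"blue",r,plane(c,cv2.boxPoints(r),.012).tolist())
out=np.hstack([cv2.resize(S[160:260,260:360],(400,400),interpolation=2),cv2.resize(T[150:250,250:350],(400,400),interpolation=2)])
cv2.imwrite("pics/z1.png",out)
E
python3 a.py
```

```text
side mat [0.582 0.31  0.004] [[0.6689377517675061, 0.2340962214112866], [0.541988998309078, 0.20941056363763355], [0.5038073150728903, 0.38762379326085117], [0.6132403706422735, 0.4087704766238458]]
top mat [0.5835 0.3056 0.004 ] [[0.6191637505535491, 0.4093087854043579], [0.6596997487474856, 0.22815349394775958], [0.5476912233497836, 0.2023539289231019], [0.5075277731746426, 0.38268518468351587]]
knob [325.1569 187.3186] [319.6825 195.0635] [ 0.5424 -0.0281  0.1508]
side blue ((307.0353088378906, 233.54115295410156), (40.9559326171875, 21.16823387145996), 4.39870548248291) [[0.6326744551094869, 0.03891801426471897, 0.01200000000000001], [0.653572015105832, -0.06282513557801628, 0.01200000000000001], [0.5381856894006751, -0.06880805090888287, 0.01200000000000001], [0.5248919494221517, 0.03241690067653025, 0.01200000000000001]]
top blue ((318.0, 182.5), (33.0, 32.0), 90.0) [[0.640638870910927, 0.02621669601786662, 0.01200000000000001], [0.6434641728028065, -0.07280543572334021, 0.01200000000000001], [0.541204663185273, -0.07538335758512599, 0.01200000000000001], [0.5383973501178861, 0.02320488011581761, 0.01200000000000001]]
```

View pics/z1.png

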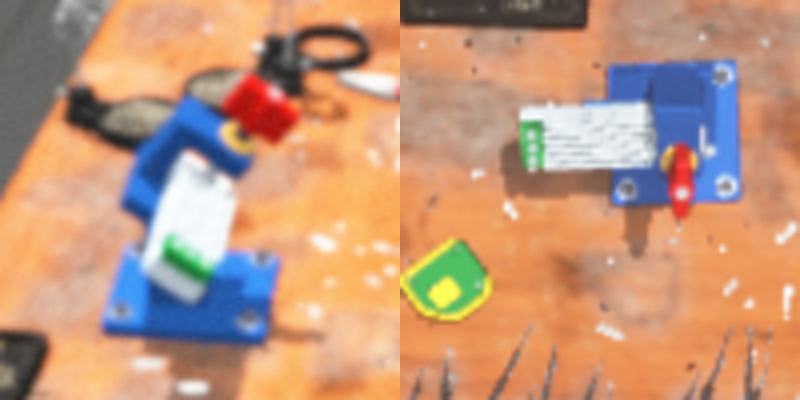

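The zoom shows the wing's length lying in the lean plane, the clamp yaw near 0, and the module's green end toward +y. I'll go to a hover above the knob.

```bash
cat >> h.py <<'E'
np.set_printoptions(precision=4,suppress=True)
def tool(zdir,ydir):
    z=np.array(zdir)/np.linalg.norm(zdir); y=np.array(ydir)-z*np.dot(ydir,z); y/=np.linalg.norm(y)
    return R.from_matrix(np.c_[np.cross(y,z),y,z])
def togo(p,Rt):
    o=manip.get_obs(); Rc=R.from_quat(o["ee_rot"]); d=np.array(p)-o["ee_pos"]
    rv=(Rc.inv()*Rt).as_rotvec()
    print("pos",o["ee_pos"],"q",o["q"],"t",o["time_s"],"F",o["contact_force"],"open",o["opening"])
    print("shift now-frame (x0.1)",Rc.inv().apply(d)*10,"shift after-turn frame",Rt.inv().apply(d)*10,"turn/90",rv/(np.pi/2),"rows",np.degrees(np.linalg.norm(rv))/7.16)
s35,c35=np.sin(np.radians(35)),np.cos(np.radians(35))
E
python3 - <<'E'
from h import *
togo([.467,-.028,.275],tool([s35,0,-c35],[0,1,0]))
togo([.467,-.028,.275],tool([0,0,-1],[0,1,0]))
E
```

```text
pos [ 0.1935 -0.5938  0.2133] q [-1.4345  0.5282  1.4334 -0.      1.1814 -0.1785] t 0.2 F [ 0.2777 -0.7689 -0.8669] open 0.08701509393844102
shift now-frame (x0.1) [ 4.3529 -4.5339 -0.6097] shift after-turn frame [-2.5944  5.6581  1.0636] turn/90 [-0.5434 -0.0875 -1.7235] rows 22.741349728846835
pos [ 0.1935 -0.5938  0.2133] q [-1.4345  0.5282  1.4334 -0.      1.1814 -0.1785] t 0.2 F [ 0.2777 -0.7689 -0.8669] open 0.08701509393844102
shift now-frame (x0.1) [ 4.3529 -4.5339 -0.6097] shift after-turn frame [-2.7353  5.6581 -0.6169] turn/90 [ 0.     -0.0013 -1.7996] rows 22.62048821417502
```

{"fn": "carry_out", "kwargs": {"series": [[0.18, -0.19, -0.025, 0, 0, 0], [0.18, -0.19, -0.025, 0, 0, 0], [0.18, -0.19, -0.025, 0, 0, 0], [0.18, -0.19, -0.025, 0, 0, 0], [0.18, -0.19, -0.025, 0, 0, 0], [0.18, -0.19, -0.025, 0, 0, 0], [0.18, -0.19, -0.025, 0, 0, 0], [0.18, -0.19, -0.025, 0, 0, 0]], "fingers": 1}}

```text
time_s: 0.87
ee_pos: [0.2837, -0.4038, 0.234]
ee_rot: [0.988, 0.157, 0.0, -0.0]
contact_force: [-0.3, 0.4, -0.5]
opening: 0.0873
finger_force: 0.0
```

{"fn": "carry_out", "kwargs": {"series": [[0.18, -0.19, -0.025, 0, 0, 0], [0.18, -0.19, -0.025, 0, 0, 0], [0.18, -0.19, -0.025, 0, 0, 0], [0.18, -0.19, -0.025, 0, 0, 0], [0.18, -0.19, -0.025, 0, 0, 0], [0.18, -0.19, -0.025, 0, 0, 0], [0.18, -0.19, -0.025, 0, 0, 0], [0.18, -0.19, -0.025, 0, 0, 0]]}}

```text
time_s: 1.53
ee_pos: [0.3735, -0.2147, 0.2541]
ee_rot: [0.988, 0.157, 0.0, -0.0]
contact_force: [0.5, 0.4, -0.7]
opening: 0.0868
finger_force: 0.0
```

{"fn": "carry_out", "kwargs": {"series": [[0.18, -0.19, -0.025, 0, 0, 0], [0.18, -0.19, -0.025, 0, 0, 0], [0.18, -0.19, -0.025, 0, 0, 0], [0.18, -0.19, -0.025, 0, 0, 0], [0.18, -0.19, -0.025, 0, 0, 0], [0.18, -0.19, -0.025, 0, 0, 0], [0.18, -0.19, -0.025, 0, 0, 0], [0.18, -0.19, -0.025, 0, 0, 0]]}}

```text
time_s: 2.2
ee_pos: [0.4634, -0.0256, 0.2741]
ee_rot: [0.988, 0.157, -0.0, 0.0]
contact_force: [0.9, 0.6, -0.2]
opening: 0.087
finger_force: 0.0
```

{"fn": "carry_out", "kwargs": {"series": [[0, 0, 0, -0.023, -0.004, -0.074], [0, 0, 0, -0.023, -0.004, -0.074], [0, 0, 0, -0.023, -0.004, -0.074], [0, 0, 0, -0.023, -0.004, -0.074], [0, 0, 0, -0.023, -0.004, -0.074], [0, 0, 0, -0.023, -0.004, -0.074], [0, 0, 0, -0.023, -0.004, -0.074], [0, 0, 0, -0.023, -0.004, -0.074]]}}

```text
time_s: 2.87
ee_pos: [0.4631, -0.0267, 0.2739]
ee_rot: [0.801, 0.582, -0.002, 0.142]
contact_force: [-0.0, -0.2, 0.0]
opening: 0.087
finger_force: 0.0
```

{"fn": "carry_out", "kwargs": {"series": [[0, 0, 0, -0.023, -0.004, -0.074], [0, 0, 0, -0.023, -0.004, -0.074], [0, 0, 0, -0.023, -0.004, -0.074], [0, 0, 0, -0.023, -0.004, -0.074], [0, 0, 0, -0.023, -0.004, -0.074], [0, 0, 0, -0.023, -0.004, -0.074], [0, 0, 0, -0.023, -0.004, -0.074], [0, 0, 0, -0.023, -0.004, -0.074]]}}

```text
time_s: 3.53
ee_pos: [0.4628, -0.0266, 0.2739]
ee_rot: [0.427, 0.869, -0.004, 0.249]
contact_force: [-0.5, -0.4, -0.4]
opening: 0.087
finger_force: 0.0
```

{"fn": "carry_out", "kwargs": {"series": [[0, 0, 0, -0.023, -0.004, -0.074], [0, 0, 0, -0.023, -0.004, -0.074], [0, 0, 0, -0.023, -0.004, -0.074], [0, 0, 0, -0.023, -0.004, -0.074], [0, 0, 0, -0.023, -0.004, -0.074], [0, 0, 0, -0.023, -0.004, -0.074], [0, 0, 0, -0.023, -0.004, -0.074], [0, 0, 0, 0, 0, 0]]}}

```text
time_s: 4.2
ee_pos: [0.4616, -0.0261, 0.2724]
ee_rot: [0.14, 0.949, -0.002, 0.284]
contact_force: [-0.9, -0.4, -0.5]
opening: 0.0871
finger_force: 0.0
```

Run:
```python
from h import *
c=manip.capture("wrist"); cv2.imwrite("pics/w1.png",c["img"]); print({k:v for k,v in c.items() if k!="img"})
togo([.467,-.028,.275],tool([s35,0,-c35],[0,1,0]))
print(manip.get_obs()["ee_rot"])
```

```text
{'camera_matrix': array([[309.7069,   0.    , 318.0404],
       [  0.    , 309.7069, 196.0376],
       [  0.    ,   0.    ,   1.    ]]), 'xyz': array([0.3174, 0.0059, 0.3794]), 'attitude': array([-0.2954, -0.2687,  0.5438,  0.7381])}
pos [ 0.4618 -0.0261  0.2725] q [-0.3892  0.0429  2.1689  0.344   0.3876 -1.9472] t 4.25 F [ 0.071  -1.1039 -0.209 ] open 0.08681799888294515
shift now-frame (x0.1) [-0.06   -0.0021  0.009 ] shift after-turn frame [-0.0569 -0.0188  0.0098] turn/90 [-0.056  -0.0184 -0.1718] rows 2.2830489760381103
[ 0.1414  0.9484 -0.0014  0.2839]
```

View pics/w1.png

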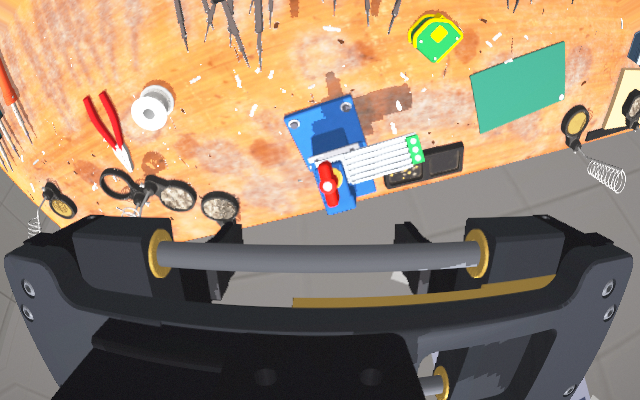

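The wrist view shows the red knob at (328,185), the module with its green end at (415,150), and the base's near edge running from (285,113) to (357,95).

```bash
cat > b.py <<'E'
from h import *
w=manip.capture("wrist");s=manip.capture("side");t=manip.capture("top")
W,S,T=w["img"],s["img"],t["img"]
red=lambda im,b:mask(im,(0,150,60),(8,255,255),b)|mask(im,(174,150,60),(180,255,255),b)
mw,ms,mt=red(W,(290,140,370,230)),red(S,(310,170,345,205)),red(T,(308,175,332,210))
r=[ray(w,cen(mw),True),ray(s,cen(ms)),ray(t,cen(mt))]
print([m.sum()//255 for m in(mw,ms,mt)],cen(mw),cen(ms),cen(mt))
for k in([0,1],[0,2],[1,2],[0,1,2]): print("knob",k,meet([r[i] for i in k]))
K=meet(r)
# base edges from wrist
k=big(mask(W,(105,120,50),(125,255,255),(260,70,400,230)))
h=cv2.convexHull(k)[:,0]; a=cv2.approxPolyDP(h.reshape(-1,1,2),3,True)[:,0]; print("hull",a.tolist()); print(plane(w,a,.012,True))
k=big(mask(T,(105,110,50),(125,255,255),(298,158,340,205))); a=cv2.approxPolyDP(cv2.convexHull(k),2,True)[:,0]; print("top hull",a.tolist()); print(plane(t,a,.012))
# wing direction on plane through knob top, normal axis
n=np.array([-s35,0,c35]); top=K+n*.013
def onpl(c,uv,P,n,f=False):
    p,d=ray(c,uv,f); return p+d*((P-p)@n/(d@n))[:,None]
pts=onpl(w,big(mw)[:,0],top,n,True)-top; u=np.c_[pts@[c35,0,s35],pts[:,1]].astype(np.float32)
print("wing rect (uphill,y)",cv2.minAreaRect(u),u.min(0),u.max(0))
# green end
gr=mask(W,(50,120,40),(85,255,255),(395,125,435,175)); print("green",cen(gr),cv2.minAreaRect(big(gr)))
cv2.imwrite("pics/w2.png",cv2.resize(W[70:230,260:460],(800,640)[:2],interpolation=2)[:600])
E
python3 b.py
```

```text
[np.uint64(534), np.uint64(206), np.uint64(73)] [328.7079 182.7734] [325.0097 187.2913] [319.6164 194.9041]
knob [0, 1] [ 0.5413 -0.0264  0.1521]
knob [0, 2] [ 0.5442 -0.0273  0.1495]
knob [1, 2] [ 0.5427 -0.0279  0.151 ]
knob [0, 1, 2] [ 0.5427 -0.0273  0.1512]
hull [[349, 95], [365, 145], [308, 157], [285, 116]]
[[ 0.5281  0.0203  0.012 ]
 [ 0.62    0.026   0.012 ]
 [ 0.6147 -0.0632  0.012 ]
 [ 0.5331 -0.0719  0.012 ]]
top hull [[302, 167], [328, 166], [333, 170], [334, 194], [329, 199], [324, 199], [302, 175]]
[[ 0.6375  0.0261  0.012 ]
 [ 0.6429 -0.0542  0.012 ]
 [ 0.6309 -0.07    0.012 ]
 [ 0.5566 -0.075   0.012 ]
 [ 0.5408 -0.06    0.012 ]
 [ 0.5403 -0.0446  0.012 ]
 [ 0.6127  0.0254  0.012 ]]
wing rect (uphill,y) ((-0.0013185162097215652, 0.0015349434688687325), (0.01782985031604767, 0.04603634029626846), 80.65876007080078) [-0.0241 -0.0078] [0.0214 0.011 ]
green [414.8189 148.6996] ((414.88433837890625, 148.62989807128906), (28.455434799194336, 13.482029914855957), 72.6459732055664)
```

View pics/w2.png

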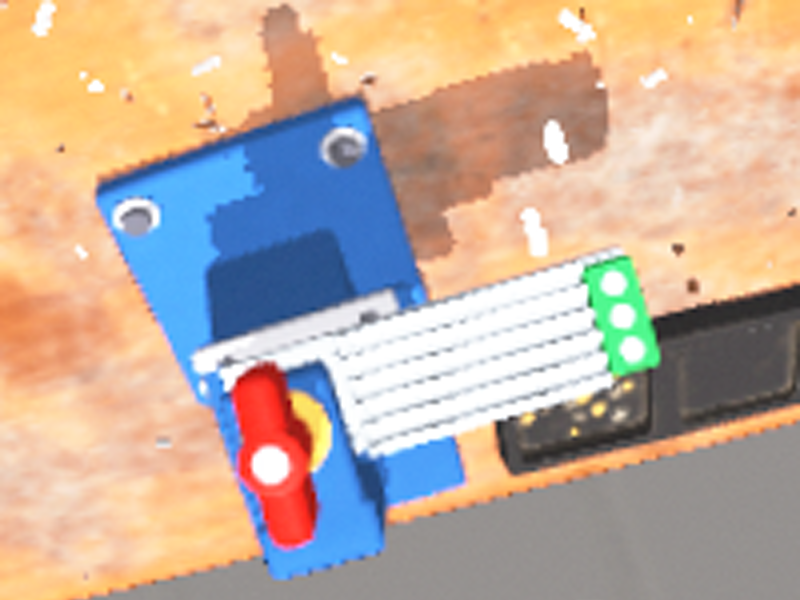

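```bash
cat > c.py <<'E'
from h import *
w=manip.capture("wrist"); y=.06
ax=np.array([-s35*np.cos(y),-s35*np.sin(y),c35]); up=np.array([c35*np.cos(y),c35*np.sin(y),s35]); Y=np.array([-np.sin(y),np.cos(y),0])
K=np.array([.5427,-.0273,.1512])
def f(z,P):
    uv=np.array(z)/4+[260,70]; p,d=ray(w,uv,True); q=p+d*((P-p)@ax/(d@ax))[:,None]-K; return np.c_[q@up,q@Y]*1000
for n,z,h in(("wing",[(258,378),(293,538)],.0),("dot",[(270,465)],.015),("armR",[(338,380),(385,550)],-.027),("armL",[(215,372),(272,575)],-.027),("foot edge near",[(195,355),(395,295)],-.05),("greenend",[(588,265),(660,365)],-.04)):
    q=f(z,K+ax*h); print(n,q.tolist(), np.degrees(np.arctan2(*(q[-1]-q[0])[::-1])) if len(q)>1 else "")
E
python3 c.py
```

```text
wing [[-19.130369221927932, 2.9462697282386574], [24.060842193870734, -1.1747656844374073]] -5.450305629925582
dot [[0.9612238422123843, 1.2499467578098726]] 
armR [[-9.354879337228246, 20.369843764200944], [41.29381593955432, 18.973669069558643]] -1.5790073994325677
armL [[-21.56091411056087, -11.91974592957207], [39.4168742722414, -14.493985867145454]] -2.4173647648638967
foot edge near [[-26.24531126371634, -20.069289205690716], [-25.82968928894875, 42.12315774770022]] 89.61710735469131
greenend [[-19.263687015512787, 98.06999189364588], [14.33869868576688, 110.89916967891325]] 20.896539204195037
```

```bash
cat > d.py <<'E'
from h import *
import sys
yw=.05; ax=np.array([-s35*np.cos(yw),-s35*np.sin(yw),c35]); up=np.array([c35*np.cos(yw),c35*np.sin(yw),s35]); Y=np.array([-np.sin(yw),np.cos(yw),0])
K=np.array([.543,-.0275,.1515])
def knobpose(h,th): # th = wing turn about axis
    return K+ax*h, tool(-ax,Y*np.cos(th)-up*np.sin(th))
if __name__=="__main__": togo(*knobpose(float(sys.argv[1]),np.radians(float(sys.argv[2]))))
E
python3 d.py .07 -5
```

```text
pos [ 0.4622 -0.0255  0.2727] q [-0.3874  0.0432  2.1682  0.3439  0.3875 -1.9484] t 4.45 F [ 0.7997  0.0298 -1.0082] open 0.08695307005653072
shift now-frame (x0.1) [0.0088 0.0208 0.7581] shift after-turn frame [ 0.0298 -0.0631  0.7552] turn/90 [-0.0738 -0.0137 -0.1408] rows 2.006027935241538
```

{"fn": "carry_out", "kwargs": {"series": [[0, 0, 0, -0.0185, -0.0034, -0.035], [0, 0, 0, -0.0185, -0.0034, -0.035], [0, 0, 0, -0.0185, -0.0034, -0.035], [0, 0, 0, -0.0185, -0.0034, -0.035], [0.01, -0.02, 0.25, 0, 0, 0], [0.01, -0.02, 0.25, 0, 0, 0], [0.01, -0.02, 0.25, 0, 0, 0], [0, 0, 0, 0, 0, 0]], "fingers": 0.6}}

```text
time_s: 5.12
ee_pos: [0.5074, -0.0271, 0.2153]
ee_rot: [0.022, 0.956, 0.019, 0.292]
contact_force: [-0.0, -0.8, -0.1]
opening: 0.0528
finger_force: 0.0
```

```bash
python3 d.py .07 -5
python3 - <<'E'
from h import *
c=manip.capture("wrist"); cv2.imwrite("pics/w3.png",c["img"])
E
```

```text
pos [ 0.5074 -0.0271  0.2153] q [-0.4439  0.2428  2.1773  0.9811  0.3211 -2.8521] t 5.1167 F [-0.0258 -0.7506 -0.1451] open 0.05277182083373376
shift now-frame (x0.1) [ 0.0719 -0.0281  0.0281] shift after-turn frame [ 0.0726 -0.0278  0.0269] turn/90 [-0.0033 -0.0101 -0.0046] rows 0.14557742873128357
```

View pics/w3.png

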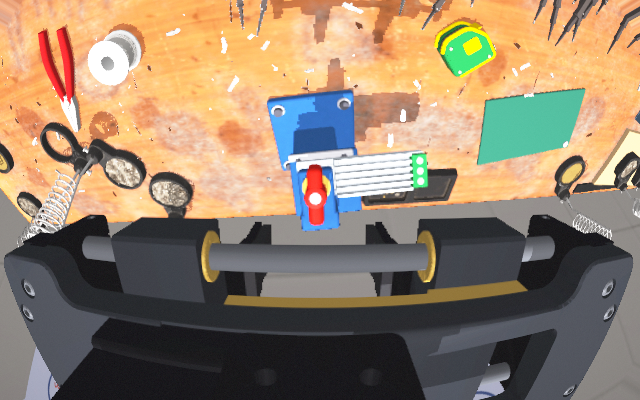

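The knob, at (315,195), is nearly centred between the fingers, but joint 6 is at its limit. I'll flip the tool half a turn before grasping.

{"fn": "carry_out", "kwargs": {"series": [[0, 0, 0, 0, 0, 0.079], [0, 0, 0, 0, 0, 0.079], [0, 0, 0, 0, 0, 0.079], [0, 0, 0, 0, 0, 0.079], [0, 0, 0, 0, 0, 0.079], [0, 0, 0, 0, 0, 0.079], [0, 0, 0, 0, 0, 0.079], [0, 0, 0, 0, 0, 0.079]]}}

```text
time_s: 5.83
ee_pos: [0.505, -0.0265, 0.2184]
ee_rot: [0.476, 0.829, 0.157, 0.249]
contact_force: [-0.5, -0.6, -0.3]
opening: 0.0523
finger_force: 0.0
```

{"fn": "carry_out", "kwargs": {"series": [[0, 0, 0, 0, 0, 0.079], [0, 0, 0, 0, 0, 0.079], [0, 0, 0, 0, 0, 0.079], [0, 0, 0, 0, 0, 0.079], [0, 0, 0, 0, 0, 0.079], [0, 0, 0, 0, 0, 0.079], [0, 0, 0, 0, 0, 0.079], [0, 0, 0, 0, 0, 0.079]]}}

```text
time_s: 6.5
ee_pos: [0.505, -0.0265, 0.2184]
ee_rot: [0.813, 0.502, 0.257, 0.144]
contact_force: [-0.2, -0.5, 0.3]
opening: 0.0525
finger_force: 0.0
```

{"fn": "carry_out", "kwargs": {"series": [[0, 0, 0, 0, 0, 0.079], [0, 0, 0, 0, 0, 0.079], [0, 0, 0, 0, 0, 0.079], [0, 0, 0, 0, 0, 0.079], [0, 0, 0, 0, 0, 0.079], [0, 0, 0, 0, 0, 0.079], [0, 0, 0, 0, 0, 0.079], [0, 0, 0, 0, 0, 0.079]]}}

```text
time_s: 7.17
ee_pos: [0.505, -0.0265, 0.2184]
ee_rot: [0.954, 0.054, 0.295, 0.004]
contact_force: [-0.2, 0.9, 0.4]
opening: 0.0517
finger_force: 0.0
```

{"fn": "carry_out", "kwargs": {"series": [[0, 0, 0, 0, 0, 0.05], [0, 0, 0, 0, 0, 0.05], [0, 0, 0, 0, 0, 0]]}}

```text
time_s: 7.42
ee_pos: [0.5051, -0.0266, 0.2183]
ee_rot: [0.955, -0.019, 0.294, -0.018]
contact_force: [0.5, 0.4, -0.4]
opening: 0.0524
finger_force: 0.0
```

```bash
python3 d.py .07 175; python3 d.py .009 175
```

```text
pos [ 0.5051 -0.0266  0.2183] q [-0.446   0.233   2.1817  0.9796  0.3235  0.2836] t 7.4167 F [ 0.4925  0.4448 -0.4382] open 0.05240746181010863
shift now-frame (x0.1) [-0.0697  0.0343  0.0655] shift after-turn frame [-0.0704  0.0347  0.0645] turn/90 [ 0.0037  0.0076 -0.0001] rows 0.10639512376433358
pos [ 0.5051 -0.0266  0.2183] q [-0.446   0.233   2.1817  0.9796  0.3235  0.2836] t 7.4167 F [ 0.4925  0.4448 -0.4382] open 0.05240746181010863
shift now-frame (x0.1) [-0.0624  0.0308  0.6755] shift after-turn frame [-0.0704  0.0347  0.6745] turn/90 [ 0.0037  0.0076 -0.0001] rows 0.10639512376433358
```

{"fn": "carry_out", "kwargs": {"series": [[-0.035, 0.017, 0.0325, 0.002, 0.004, 0], [-0.035, 0.017, 0.0325, 0.002, 0.004, 0], [0, 0, 0.12, 0, 0, 0], [0, 0, 0.12, 0, 0, 0], [0, 0, 0.12, 0, 0, 0], [0, 0, 0.12, 0, 0, 0], [0, 0, 0.13, 0, 0, 0], [0, 0, 0, 0, 0, 0]]}}

```text
time_s: 8.08
ee_pos: [0.5388, -0.028, 0.1572]
ee_rot: [0.954, -0.017, 0.299, -0.021]
contact_force: [-0.0, 0.1, 0.4]
opening: 0.0521
finger_force: 0.0
```

```bash
python3 d.py .009 175
python3 - <<'E'
from h import *
c=manip.capture("wrist");t=manip.capture("top");s=manip.capture("side"); cv2.imwrite("pics/w4.png",np.vstack([c["img"][:300],np.hstack([cv2.resize(s["img"][160:235,265:345],(320,300)),cv2.resize(t["img"][150:225,280:360],(320,300))])]))
E
```

```text
pos [ 0.5388 -0.028   0.1572] q [-0.416   0.425   2.1825  1.6581  0.2623 -0.3961] t 8.0833 F [-0.0167  0.0518  0.355 ] open 0.05213817058772549
shift now-frame (x0.1) [ 0.0015 -0.0029 -0.0189] shift after-turn frame [ 0.0015 -0.0029 -0.0189] turn/90 [-0.0007  0.0007  0.0012] rows 0.01906267714357821
```

View pics/w4.png

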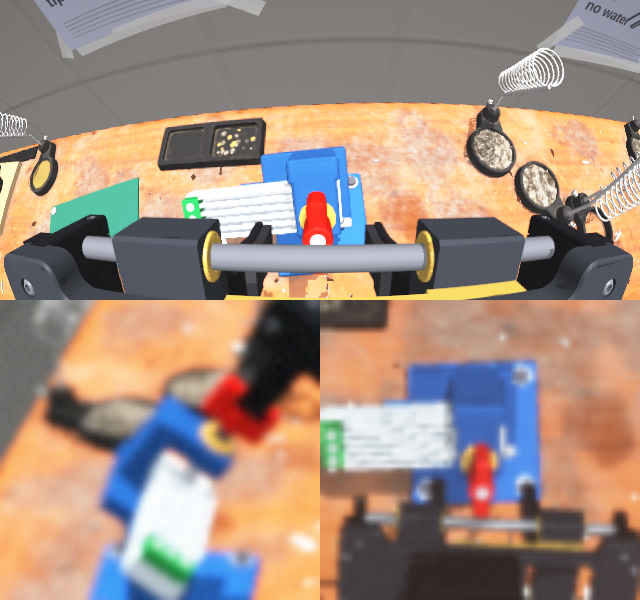

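The fingers straddle the wing evenly, so I'll close on it.

{"fn": "carry_out", "kwargs": {"series": [[0, 0, -0.02, 0, 0, 0], [0, 0, 0, 0, 0, 0], [0, 0, 0, 0, 0, 0], [0, 0, 0, 0, 0, 0], [0, 0, 0, 0, 0, 0], [0, 0, 0, 0, 0, 0], [0, 0, 0, 0, 0, 0]], "fingers": 0, "squeeze": 30}}

```text
time_s: 8.82
ee_pos: [0.5371, -0.0281, 0.1595]
ee_rot: [0.954, -0.018, 0.3, -0.021]
contact_force: [0.2, 0.4, -0.4]
opening: 0.0137
finger_force: 0.0
```

{"fn": "carry_out", "kwargs": {"series": [[0, 0, -0.0035, 0, 0, 0.06], [0, 0, -0.0035, 0, 0, 0.06], [0, 0, -0.0035, 0, 0, 0.06], [0, 0, -0.0035, 0, 0, 0.06]]}}

```text
time_s: 9.15
ee_pos: [0.5363, -0.0281, 0.1605]
ee_rot: [0.933, -0.198, 0.29, -0.077]
contact_force: [0.3, 0.6, -0.1]
opening: 0.0009
finger_force: 0.0
```

The fingers shut to 1 mm, so they missed the wing. I'll look.

```bash
python3 d.py .011 200
python3 - <<'E'
from h import *
c=manip.capture("wrist");t=manip.capture("top");s=manip.capture("side"); cv2.imwrite("pics/w5.png",np.vstack([c["img"][:300],np.hstack([cv2.resize(s["img"][160:235,265:345],(320,300)),cv2.resize(t["img"][150:225,280:360],(320,300))])]))
E
```

```text
pos [ 0.5363 -0.0281  0.1605] q [-0.4191  0.4145  2.1855  1.6287  0.2631  0.0151] t 9.15 F [ 0.3334  0.6026 -0.0557] open 0.0008827862922769633
shift now-frame (x0.1) [ 0.0019 -0.0039  0.0024] shift after-turn frame [ 0.0042 -0.0013  0.0024] turn/90 [-0.0005  0.0006 -0.5207] rows 6.5451308404687305
```

View pics/w5.png

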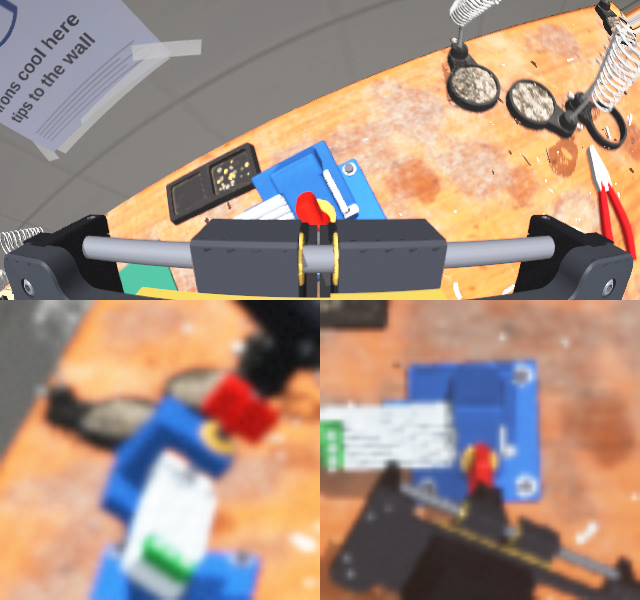

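The fingers closed just beyond or beside the knob's robot side. I'll project the TCP and tip into the views to check.

Run:
```python
from d import *
o=manip.get_obs(); Rc=R.from_quat(o["ee_rot"]); p=o["ee_pos"]
t=manip.capture("top");s=manip.capture("side");w=manip.capture("wrist")
for n,P in(("tcp",p),("tip",p+Rc.apply([0,0,.022])),("K",K),("Kfree",K+ax*.015),("Klow",K-ax*.015),("wing-",K-up*.023),("wing+",K+up*.023)):
    a=proj(s,P)[0];b=proj(t,P)[0];c=proj(w,P,True)[0]
    print(n,"side crop",(a-[265,160])*4+[0,300],"top crop",(b-[280,150])*4+[320,300],"wrist",c)
print("axis tool",Rc.apply([0,0,1]),-ax)
```

```text
tcp side crop [248.0823 396.5836] top crop [479.1459 490.0691] wrist [318.9024 235.8039]
tip side crop [228.3946 419.9388] top crop [478.087  473.3991] wrist [318.8085 223.4175]
K side crop [237.5113 408.5151] top crop [478.1857 481.0896] wrist [318.2173 228.8979]
Kfree side crop [251.0202 392.5197] top crop [478.8953 492.5856] wrist [318.2282 237.9638]
Klow side crop [224.1512 424.3343] top crop [477.4911 469.836 ] wrist [318.2078 221.06  ]
wing- side crop [266.2649 428.5185] top crop [478.3606 509.1834] wrist [334.015  258.5605]
wing+ side crop [208.5617 388.3754] top crop [478.0073 452.4232] wrist [301.3237 196.893 ]
axis tool [ 0.5722  0.0293 -0.8196] [ 0.5729  0.0287 -0.8192]
```

Run:
```python
from d import *
o=manip.get_obs(); Rc=R.from_quat(o["ee_rot"]); p=o["ee_pos"]
for n in("side","top"):
    c=manip.capture(n); print(n)
    for dy in(0,.012,-.012):
        print(dy,[(k,c["img"][int(round(v)),int(round(u))].tolist()) for k in range(-60,31,6) for u,v in proj(c,p+Rc.apply([dy if n=="side" else 0,0 if n=="side" else dy,k/1000]))])
```

```text
side
0 [(-60, [25, 21, 19]), (-54, [25, 19, 25]), (-48, [27, 21, 25]), (-42, [19, 20, 21]), (-36, [22, 16, 20]), (-30, [22, 20, 20]), (-24, [17, 20, 15]), (-18, [21, 18, 21]), (-12, [26, 23, 23]), (-6, [72, 74, 168]), (0, [51, 54, 222]), (6, [21, 22, 204]), (12, [21, 25, 205]), (18, [11, 19, 187]), (24, [25, 28, 180]), (30, [58, 69, 142])]
0.012 [(-60, [26, 23, 23]), (-54, [23, 18, 20]), (-48, [19, 15, 16]), (-42, [39, 36, 32]), (-36, [56, 53, 53]), (-30, [22, 26, 19]), (-24, [36, 35, 35]), (-18, [27, 26, 26]), (-12, [36, 32, 34]), (-6, [51, 51, 125]), (0, [30, 39, 244]), (6, [22, 31, 231]), (12, [14, 16, 178]), (18, [21, 22, 180]), (24, [15, 22, 177]), (30, [61, 68, 124])]
-0.012 [(-60, [32, 29, 27]), (-54, [35, 35, 30]), (-48, [36, 31, 30]), (-42, [30, 28, 42]), (-36, [49, 69, 119]), (-30, [49, 67, 113]), (-24, [47, 70, 115]), (-18, [33, 47, 76]), (-12, [51, 81, 150]), (-6, [51, 86, 226]), (0, [21, 23, 189]), (6, [14, 21, 178]), (12, [14, 20, 172]), (18, [13, 19, 169]), (24, [63, 96, 211]), (30, [96, 143, 207])]
top
0 [(-60, [73, 114, 139]), (-54, [65, 66, 73]), (-48, [64, 61, 66])
[... 262 characters left out ...]
 224])]
0.012 [(-60, [54, 78, 96]), (-54, [42, 46, 59]), (-48, [58, 56, 63]), (-42, [66, 61, 67]), (-36, [67, 62, 68]), (-30, [65, 61, 66]), (-24, [60, 57, 63]), (-18, [56, 54, 61]), (-12, [48, 48, 58]), (-6, [47, 44, 53]), (0, [52, 45, 51]), (6, [54, 46, 53]), (12, [83, 55, 54]), (18, [120, 75, 107]), (24, [166, 97, 125]), (30, [138, 88, 121])]
-0.012 [(-60, [73, 117, 141]), (-54, [70, 90, 106]), (-48, [64, 62, 67]), (-42, [65, 70, 78]), (-36, [78, 101, 115]), (-30, [87, 127, 142]), (-24, [71, 101, 115]), (-18, [77, 60, 61]), (-12, [119, 74, 66]), (-6, [146, 85, 77]), (0, [149, 86, 76]), (6, [134, 79, 77]), (12, [112, 70, 78]), (18, [98, 75, 92]), (24, [84, 140, 179]), (30, [86, 154, 192])]
```

Run:
```python
from d import *
im=cv2.imread("pics/w4.png"); s=manip.capture("side");t=manip.capture("top")
Rc=R.from_quat([0.954,-0.017,0.299,-0.021]); p=np.array([0.5388,-0.028,0.1572])
print(Rc.apply([0,1,0]),Rc.apply([1,0,0]))
for yy in(-.030,-.034,.030,.034):
  for xx in(-.006,0,.006):
    print(yy,xx)
    for n,c,o,q in(("side",s,[265,160],[0,300]),("top",t,[280,150],[320,300])):
        L=[]
        for k in range(-24,31,3):
            u,v=(proj(c,p+Rc.apply([xx,yy,k/1000]))[0]-o+.5)*4+q
            b=im[int(v),int(u)]; L.append(f"{k}:{b.max()}" if b.max()>75 else f"{k}:#")
        print(n,*L)
```

```text
[-0.0199 -0.9985 -0.0502] [ 0.8207 -0.045   0.5696]
-0.03 -0.006
side -24:# -21:# -18:# -15:# -12:# -9:102 -6:143 -3:167 0:169 3:172 6:186 9:209 12:204 15:201 18:208 21:203 24:144 27:162 30:155
top -24:# -21:# -18:# -15:# -12:# -9:# -6:# -3:# 0:# 3:# 6:# 9:# 12:# 15:# 18:81 21:104 24:135 27:152 30:161
-0.03 0
side -24:# -21:# -18:# -15:# -12:# -9:98 -6:153 -3:174 0:176 3:177 6:166 9:146 12:124 15:126 18:194 21:227 24:200 27:157 30:156
top -24:# -21:# -18:# -15:# -12:# -9:# -6:# -3:# 0:# 3:# 6:# 9:90 12:114 15:134 18:157 21:166 24:188 27:215 30:224
-0.03 0.006
side -24:# -21:# -18:# -15:# -12:# -9:131 -6:173 -3:187 0:187 3:183 6:176 9:167 12:166 15:182 18:217 21:235 24:210 27:174 30:162
top -24:# -21:# -18:# -15:# -12:# -9:# -6:# -3:# 0:90 3:124 6:145 9:157 12:175 15:203 18:224 21:225 24:228 27:236 30:233
-0.034 -0.006
side -24:# -21:# -18:# -15:# -12:89 -9:138 -6:163 -3:170 0:172 3:185 6:208 9:211 12:207 15:208 18:203 21:164 24:157 27:157 30:142
top -24:# -21:# -18:# -15:# -12:# -9:81 -6:94 -3:93 0:101 3:94 6:88 9:86 12:103 15:125 18:144 21:152 24:156 27:160 30:167
-0.034 0
side -24:
[... 1282 characters left out ...]
:# -21:# -18:# -15:# -12:# -9:# -6:# -3:# 0:# 3:# 6:# 9:# 12:# 15:# 18:# 21:# 24:117 27:167 30:181
top -24:# -21:# -18:# -15:# -12:# -9:# -6:# -3:# 0:# 3:# 6:# 9:# 12:# 15:# 18:113 21:163 24:200 27:232 30:242
0.034 0
side -24:# -21:# -18:# -15:# -12:# -9:# -6:# -3:# 0:# 3:# 6:# 9:89 12:90 15:76 18:77 21:104 24:139 27:174 30:185
top -24:# -21:# -18:# -15:# -12:# -9:# -6:# -3:# 0:# 3:# 6:# 9:115 12:167 15:216 18:240 21:241 24:242 27:240 30:240
0.034 0.006
side -24:# -21:# -18:# -15:# -12:# -9:# -6:# -3:# 0:# 3:99 6:169 9:221 12:231 15:212 18:187 21:175 24:173 27:178 30:178
top -24:# -21:# -18:# -15:# -12:# -9:# -6:# -3:91 0:154 3:190 6:217 9:238 12:240 15:241 18:240 21:240 24:240 27:239 30:239
```

The tips are really about 8 mm behind the reported TCP, so they closed beyond the knob's free end. I'll turn back, open, and advance in checked steps.

{"fn": "carry_out", "kwargs": {"series": [[0, 0, 0, 0, 0, -0.06], [0, 0, 0, 0, 0, -0.06], [0, 0, 0, 0, 0, -0.06], [0, 0, 0, 0, 0, -0.06], [0, 0, 0, 0, 0, 0], [0, 0, 0, 0, 0, 0], [0, 0, 0, 0, 0, 0]], "fingers": 0.5}}

```text
time_s: 10.23
ee_pos: [0.5363, -0.0281, 0.1606]
ee_rot: [0.954, -0.019, 0.3, -0.021]
contact_force: [0.7, -0.2, 0.4]
opening: 0.0387
finger_force: 0.0
```

{"fn": "carry_out", "kwargs": {"series": [[0, 0, 0.05, 0, 0, 0], [0, 0, 0.05, 0, 0, 0], [0, 0, 0.03, 0, 0, 0], [0, 0, 0, 0, 0, 0]]}}

```text
time_s: 10.57
ee_pos: [0.5439, -0.0278, 0.1495]
ee_rot: [0.954, -0.018, 0.299, -0.021]
contact_force: [0.2, 0.0, 0.4]
opening: 0.0434
finger_force: 0.0
```

```bash
cat > tip.py <<'E'
from d import *
def tips(yo=.004,thr=75):
    o=manip.get_obs(); Rc=R.from_quat(o["ee_rot"]); p=o["ee_pos"]; s=manip.capture("side");t=manip.capture("top");w=manip.capture("wrist")
    print("open",o["opening"],"cam in tool",Rc.inv().apply(w["xyz"]-p),"F",o["contact_force"])
    for yy in(-1,1):
      Y0=yy*(o["opening"]/2+yo)
      for xx in(-.006,0,.006):
        for n,c in(("side",s),("top",t),("wrist",w)):
            L=[]
            for k in range(-30,37,3):
                u,v=proj(c,p+Rc.apply([xx,Y0,k/1000]),n=="wrist")[0]; b=c["img"][int(round(v)),int(round(u))]; L.append("#" if b.max()<thr else ".")
            print(yy,xx,n,"".join(L))
if __name__=="__main__": tips()
E
python3 tip.py; python3 d.py -.015 175
```

```text
open 0.04343126316272401 cam in tool [ 0.0678 -0.0005 -0.1703] F [0.2171 0.0112 0.3731]
-1 -0.006 side #######................
-1 -0.006 top #################......
-1 -0.006 wrist ...........####........
-1 0 side #######................
-1 0 top ##############.........
-1 0 wrist ......##########.......
-1 0.006 side #######................
-1 0.006 top ###########............
-1 0.006 wrist ..#########............
1 -0.006 side ################.......
1 -0.006 top ...###########.........
1 -0.006 wrist ...........######......
1 0 side ################.......
1 0 top ############...........
1 0 wrist .......##########......
1 0.006 side #######................
1 0.006 top #########..............
1 0.006 wrist ..#########............
pos [ 0.5436 -0.0277  0.1499] q [-0.4094  0.4474  2.1777  1.7323  0.261  -0.4648] t 10.7167 F [ 0.4576  0.692  -0.1704] open 0.04335354917375567
shift now-frame (x0.1) [ 0.0036 -0.0027  0.1337] shift after-turn frame [ 0.0035 -0.0028  0.1337] turn/90 [-0.0004  0.0006 -0.0002] rows 0.009213457669610651
```

All three views agree that the tips sit about 8 mm behind the TCP, so I'll advance 16 mm more and close.

{"fn": "carry_out", "kwargs": {"series": [[0.001, 0, 0.04, 0, 0, 0], [0.001, 0, 0.04, 0, 0, 0], [0.001, 0, 0.04, 0, 0, 0], [0, -0.002, 0.04, 0, 0, 0], [0, 0, 0, 0, 0, 0]]}}

```text
time_s: 11.13
ee_pos: [0.5533, -0.0271, 0.1368]
ee_rot: [0.954, -0.018, 0.3, -0.021]
contact_force: [-0.8, -0.4, -0.7]
opening: 0.0435
finger_force: 0.0
```

{"fn": "carry_out", "kwargs": {"series": [[0, 0, 0, 0, 0, 0], [0, 0, 0, 0, 0, 0], [0, 0, 0, 0, 0, 0], [0, 0, 0, 0, 0, 0], [0, 0, 0, 0, 0, 0], [0, 0, 0, 0, 0, 0], [0, 0, 0, 0, 0, 0], [0, 0, 0, 0, 0, 0]], "fingers": 0, "squeeze": 30}}

```text
time_s: 11.8
ee_pos: [0.5531, -0.0268, 0.1372]
ee_rot: [0.954, -0.017, 0.3, -0.021]
contact_force: [-1.4, 0.7, 2.5]
opening: 0.0121
finger_force: 30.0
```

```bash
python3 d.py -.018 175
```

```text
pos [ 0.5531 -0.0268  0.1372] q [-0.3971  0.4866  2.166   1.8492  0.262  -0.5756] t 11.8 F [-1.4157  0.7314  2.4754] open 0.012062217542979016
shift now-frame (x0.1) [-0.001   0.0024  0.005 ] shift after-turn frame [-0.001   0.0024  0.005 ] turn/90 [-0.0008  0.0002  0.0005] rows 0.012037632161412171
```

{"fn": "carry_out", "kwargs": {"series": [[0, 0, -0.0036, 0, 0, 0.06], [0, 0, -0.0036, 0, 0, 0.06], [0, 0, -0.0036, 0, 0, 0.06], [0, 0, -0.0036, 0, 0, 0.06], [0, 0, -0.0036, 0, 0, 0.06], [0, 0, -0.0036, 0, 0, 0.06]]}}

```text
time_s: 12.3
ee_pos: [0.5517, -0.0273, 0.1389]
ee_rot: [0.91, -0.285, 0.282, -0.104]
contact_force: [-1.7, -0.7, 2.0]
opening: 0.012
finger_force: 30.0
```

```bash
python3 d.py -.016 143; python3 -c "
from h import *
print(manip.get_obs()['ft_torque'])"
```

```text
pos [ 0.5517 -0.0273  0.1389] q [-0.3988  0.4813  2.1675  1.8336  0.2605  0.0093] t 12.3 F [-1.651  -0.6966  2.0118] open 0.012000440513616033
shift now-frame (x0.1) [-0.0006 -0.0021  0.0065] shift after-turn frame [-0.0006 -0.0021  0.0065] turn/90 [ 0.0002  0.0005 -0.0071] rows 0.08907340632106366
[-0.002   0.389   0.1439]
```

{"fn": "carry_out", "kwargs": {"series": [[0, 0, -0.0036, 0, 0, 0.06], [0, 0, -0.0036, 0, 0, 0.06], [0, 0, -0.0036, 0, 0, 0.06], [0, 0, -0.0036, 0, 0, 0.06], [0, 0, -0.0036, 0, 0, 0.06], [0, 0, -0.0036, 0, 0, 0.06], [0, 0, -0.0036, 0, 0, 0.06], [0, 0, -0.0036, 0, 0, 0.06]]}}

```text
time_s: 12.97
ee_pos: [0.5496, -0.0276, 0.1409]
ee_rot: [0.741, -0.6, 0.223, -0.2]
contact_force: [-2.7, -0.9, 2.0]
opening: 0.0119
finger_force: 30.0
```

{"fn": "carry_out", "kwargs": {"series": [[0, 0, -0.0036, 0, 0, 0.06], [0, 0, -0.0036, 0, 0, 0.06], [0, 0, -0.0036, 0, 0, 0.06], [0, 0, -0.0036, 0, 0, 0.06], [0, 0, -0.0036, 0, 0, 0.06], [0, 0, -0.0036, 0, 0, 0.06], [0, 0, -0.0036, 0, 0, 0.06], [0, 0, -0.0036, 0, 0, 0.06]]}}

```text
time_s: 13.63
ee_pos: [0.5474, -0.0275, 0.1429]
ee_rot: [-0.468, 0.831, -0.134, 0.268]
contact_force: [-3.1, -0.2, 1.2]
opening: 0.012
finger_force: 30.0
```

{"fn": "carry_out", "kwargs": {"series": [[0, 0, -0.0036, 0, 0, 0.06], [0, 0, -0.0036, 0, 0, 0.06], [0, 0, -0.0036, 0, 0, 0.06], [0, 0, -0.0036, 0, 0, 0.06], [0, 0, -0.0036, 0, 0, 0.06], [0, 0, -0.0036, 0, 0, 0.06], [0, 0, -0.0036, 0, 0, 0.06], [0, 0, -0.0036, 0, 0, 0.06]]}}

```text
time_s: 14.3
ee_pos: [0.5456, -0.0271, 0.1451]
ee_rot: [-0.13, 0.945, -0.025, 0.298]
contact_force: [-2.6, 0.7, 0.0]
opening: 0.0118
finger_force: 30.0
```

```bash
python3 d.py -.007 13
```

```text
pos [ 0.5456 -0.0271  0.1451] q [-0.4049  0.4605  2.1754  1.7691  0.2596  2.332 ] t 14.3 F [-2.55    0.6554  0.004 ] open 0.011821762614356994
shift now-frame (x0.1) [-0.0142 -0.0065  0.0028] shift after-turn frame [-0.0141 -0.0065  0.0028] turn/90 [ 0.0011 -0.0019 -0.0027] rows 0.043666323501433686
```

The knob is turned 162° with low forces. I'll release, back off, and spin to the module grasp heading.

{"fn": "carry_out", "kwargs": {"series": [[0, 0, 0, 0, 0, 0], [0, 0, 0, 0, 0, 0], [0, 0, 0, 0, 0, 0], [0, 0, 0, 0, 0, 0], [0, 0, -0.15, 0, 0, 0], [0, 0, -0.2, 0, 0, 0], [0, 0, -0.2, 0, 0, 0], [0, 0, -0.2, 0, 0, 0]], "fingers": 0.8}}

```text
time_s: 14.97
ee_pos: [0.5032, -0.03, 0.206]
ee_rot: [-0.135, 0.944, -0.027, 0.301]
contact_force: [1.3, 1.4, 0.5]
opening: 0.0572
finger_force: 0.0
```

{"fn": "carry_out", "kwargs": {"series": [[0, 0, 0, 0, 0, -0.079], [0, 0, 0, 0, 0, -0.079], [0, 0, 0, 0, 0, -0.079], [0, 0, 0, 0, 0, -0.079], [0, 0, 0, 0, 0, -0.079], [0, 0, 0, 0, 0, -0.079], [0, 0, 0, 0, 0, -0.079], [0, 0, 0, 0, 0, -0.079]]}}

```text
time_s: 15.63
ee_pos: [0.5035, -0.03, 0.2054]
ee_rot: [-0.568, 0.765, -0.167, 0.251]
contact_force: [-0.4, 0.8, -1.2]
opening: 0.0698
finger_force: 0.0
```

{"fn": "carry_out", "kwargs": {"series": [[0, 0, 0, 0, 0, -0.079], [0, 0, 0, 0, 0, -0.079], [0, 0, 0, 0, 0, -0.079], [0, 0, 0, 0, 0, -0.079], [0, 0, 0, 0, 0, -0.079], [0, 0, 0, 0, 0, -0.079], [0, 0, 0, 0, 0, -0.079], [0, 0, 0, 0, 0, -0.079]]}}

```text
time_s: 16.3
ee_pos: [0.5035, -0.0299, 0.2054]
ee_rot: [0.864, -0.402, 0.267, -0.141]
contact_force: [-0.7, -0.4, 1.6]
opening: 0.0696
finger_force: 0.0
```

{"fn": "carry_out", "kwargs": {"series": [[0, 0, 0, 0, 0, -0.079], [0, 0, 0, 0, 0, -0.079], [0, 0, 0, 0, 0, -0.079], [0, 0, 0, 0, 0, -0.079], [0, 0, 0, 0, 0, -0.079], [0, 0, 0, 0, 0, -0.079], [0, 0, 0, 0, 0, -0.079], [0, 0, 0, 0, 0, -0.079]]}}

```text
time_s: 16.97
ee_pos: [0.5035, -0.0299, 0.2054]
ee_rot: [0.952, 0.058, 0.302, 0.003]
contact_force: [-0.1, -0.4, -0.2]
opening: 0.0699
finger_force: 0.0
```

{"fn": "carry_out", "kwargs": {"series": [[0, 0, 0, 0, 0, -0.079], [0, 0, 0, 0, 0, -0.079], [0, 0, 0, 0, 0, -0.079], [0, 0, 0, 0, 0, -0.079], [0, 0, 0, 0, 0, -0.079], [0, 0, 0, 0, 0, -0.079], [0, 0, 0, 0, 0, -0.079], [0, 0, 0, 0, 0, -0.079]]}}

```text
time_s: 17.63
ee_pos: [0.5035, -0.03, 0.2054]
ee_rot: [0.809, 0.504, 0.264, 0.146]
contact_force: [0.0, -1.0, 0.0]
opening: 0.0697
finger_force: 0.0
```

{"fn": "carry_out", "kwargs": {"series": [[0, 0, 0, 0, 0, -0.079], [0, 0, 0, 0, 0, -0.079], [0, 0, 0, 0, 0, -0.079], [0, 0, 0, 0, 0, -0.079], [0, 0, 0, 0, 0, 0]]}}

```text
time_s: 18.05
ee_pos: [0.5035, -0.03, 0.2054]
ee_rot: [0.662, 0.686, 0.221, 0.206]
contact_force: [-0.1, 1.1, 1.7]
opening: 0.0697
finger_force: 0.0
```

```bash
cat > e.py <<'E'
from d import *
A=K-ax*.0812
def tomod(P): 
    q=np.atleast_2d(P)-A; return np.c_[q@up,q@Y,q@ax]*1000   # mm: uphill, along, above face
if __name__=="__main__":
    togo(K+ax*.08,tool(-ax,up))
    s=manip.capture("side");t=manip.capture("top");w=manip.capture("wrist")
    kn=lambda P:(P-A)
    # predicted green block centre: along ~ 105, above 23
    P=A+Y*.11+ax*.02
    for n,c,f in(("side",s,0),("top",t,0),("wrist",w,1)): print(n,proj(c,P,f))
    o=[]
    for n,c,f,r in(("side",s,0,14),("top",t,0,10),("wrist",w,1,35)):
        u,v=proj(c,P,f)[0].astype(int); b=(max(u-r,0),max(v-r,0),min(u+r,640),min(v+r,400))
        m=mask(c["img"],(45,110,40),(90,255,255),b)
        if m.any(): k=big(m); mm=cv2.drawContours(np.zeros_like(m),[k],-1,255,-1); print(n,cen(mm),cv2.contourArea(k)); o.append(ray(c,cen(mm),f))
    for i in range(len(o)):
        for j in range(i): print(i,j,tomod(meet([o[i],o[j]])))
    cv2.imwrite("pics/w6.png",np.vstack([w["img"][:300],np.hstack([cv2.resize(s["img"][160:235,265:345],(320,300)),cv2.resize(t["img"][150:225,260:340],(320,300))])]))
E
python3 e.py
```

```text
pos [ 0.5035 -0.03    0.2054] q [-0.4691  0.2671  2.2132  1.2102  0.3109 -1.6163] t 18.05 F [-0.1213  1.0577  1.7483] open 0.06973895220202064
shift now-frame (x0.1) [ 0.005   0.0159 -0.1316] shift after-turn frame [ 0.0047  0.0156 -0.1316] turn/90 [ 0.0017 -0.0005 -0.0093] rows 0.11878819479274426
side [[304.138  225.3614]]
top [[280.6897 184.973 ]]
wrist [[316.5794  74.6157]]
side [306.1636 225.3091] 40.0
top [283.6429 184.1429] 2.0
wrist [314.      78.4772] 519.5
1 0 [[ -3.1845 101.3879  16.2281]]
2 0 [[ -3.5348 106.3319  21.1679]]
2 1 [[ -2.2675 104.5441  12.5617]]
```

View pics/w6.png

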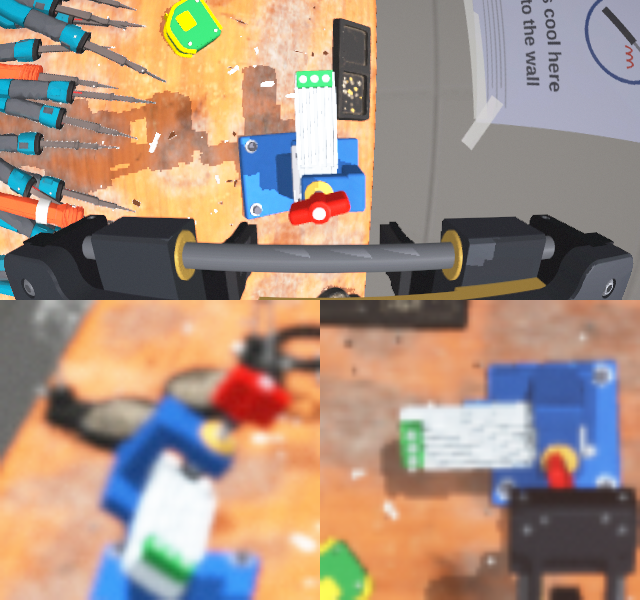

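The wrist view shows the module straight, with its green end at (315,70), its body about x 298–337, and the knob clear at (319,207). I'll measure the body's centre line and green end.

```bash
cat > f.py <<'E'
from e import *
w=manip.capture("wrist"); im=w["img"]; hsv=cv2.cvtColor(im,cv2.COLOR_BGR2HSV)
def pl(uv,h):
    p,d=ray(w,uv,True); P=A+ax*h; return tomod(p+d*((P-p)@ax/(d@ax))[:,None])
for al in(.06,.075,.09,.1):
    r=int(proj(w,A+Y*al+ax*.026,True)[0][1]); row=hsv[r,270:370]; ok=np.where((row[:,1]<70)&(row[:,2]>110))[0]+270
    ok=ok[(ok>285)&(ok<345)]; q=pl([[ok.min()-.5,r],[ok.max()+.5,r]],.026); print(al,r,ok.min(),ok.max(),q[:,:2].tolist(),"mid",q[:,0].mean())
g=big(mask(im,(45,110,40),(90,255,255),(280,55,350,100)))[:,0]
print("green rect",g.min(0),g.max(0))
for h in(.018,.022,.026): print(h,pl([[315,g[:,1].min()-.5],[315,g[:,1].max()+.5]],h)[:,1],pl([[g[:,0].min()-.5,78],[g[:,0].max()+.5,78]],h)[:,0])
E
python3 f.py
```

```text
0.06 126 295 336 [[-21.64152429983357, 60.90276440038847], [17.68321344562905, 60.13296466775907]] mid -1.9791554271022598
0.075 110 295 336 [[-21.273764056732677, 76.01455227179017], [17.888528443867425, 75.23921198563588]] mid -1.6926178064326258
0.09 94 286 336 [[-29.366422616160712, 91.49548345630436], [18.12539777097075, 90.3923411238098]] mid -5.620512422594981
0.1 84 287 344 [[-28.236896968554095, 101.00741086210873], [25.75860946554682, 99.91818235821404]] mid -1.2391437515036383
green rect [297  70] [332  87]
0.018 [115.3997  97.6541] [-19.3061  15.0673]
0.022 [114.7498  97.2408] [-19.0462  14.8689]
0.026 [114.1     96.8276] [-18.7864  14.6705]
```

Run:
```python
from e import *
for h in(.1,-.004): togo(A+Y*.082-up*.002+ax*h,tool(-ax,up))
```

```text
pos [ 0.5034 -0.03    0.2053] q [-0.4691  0.2672  2.2132  1.2103  0.3108 -1.6114] t 18.25 F [ 0.8326 -0.2848  0.6772] open 0.06934054678847998
shift now-frame (x0.1) [ 0.8242 -0.0211  0.4808] shift after-turn frame [ 0.8248 -0.0038  0.4803] turn/90 [ 0.0016 -0.0004 -0.0124] rows 0.1577320140413685
pos [ 0.5034 -0.03    0.2053] q [-0.4691  0.2672  2.2132  1.2103  0.3108 -1.6114] t 18.25 F [ 0.8326 -0.2848  0.6772] open 0.06934054678847998
shift now-frame (x0.1) [ 0.8234 -0.0237  1.5208] shift after-turn frame [ 0.8248 -0.0038  1.5203] turn/90 [ 0.0016 -0.0004 -0.0124] rows 0.1577320140413685
```

{"fn": "carry_out", "kwargs": {"series": [[0.137, -0.001, 0.08, 0, 0, -0.002], [0.137, -0.001, 0.08, 0, 0, -0.002], [0.137, -0.001, 0.08, 0, 0, -0.002], [0.137, -0.001, 0.08, 0, 0, -0.002], [0.137, 0, 0.08, 0, 0, -0.002], [0.137, 0, 0.08, 0, 0, -0.002], [0, 0, 0, 0, 0, 0]]}}

```text
time_s: 18.83
ee_pos: [0.527, 0.0556, 0.1653]
ee_rot: [0.657, 0.691, 0.219, 0.207]
contact_force: [-0.5, -0.7, 0.3]
opening: 0.0696
finger_force: 0.0
```

Run:
```python
from e import *
togo(A+Y*.082-up*.002+ax*-.004,tool(-ax,up))
w=manip.capture("wrist");s=manip.capture("side");im=w["img"]
P=A+Y*.11+ax*.022; print(proj(w,P,True),proj(s,P))
u,v=proj(w,P,True)[0].astype(int); m=mask(im,(45,110,40),(90,255,255),(max(u-60,0),max(v-45,0),u+60,v+45)); g=big(m)[:,0]; print("green",g.min(0),g.max(0))
for h in(.018,.022,.026):
    p,d=ray(w,[[g[:,0].min()-.5,v],[g[:,0].max()+.5,v],[u,g[:,1].min()-.5]],True); Q=A+ax*h; print(h,tomod(p+d*((Q-p)@ax/(d@ax))[:,None])[:,:2].tolist())
c2=ray(w,cen(m),True); ms=mask(s["img"],(45,110,40),(90,255,255),(292,212,320,240)); print(tomod(meet([c2,ray(s,cen(ms))])))
```

```text
pos [0.527  0.0556 0.1653] q [-0.1921  0.3962  2.202   1.9347  0.1513 -2.1385] t 18.8333 F [-0.5494 -0.6805  0.3176] open 0.06955369119644168
shift now-frame (x0.1) [-0.0217 -0.0039  1.0327] shift after-turn frame [-0.0184 -0.0027  1.0327] turn/90 [ 0.0008 -0.002   0.0003] rows 0.027558080381378237
[[319.3278 170.4323]] [[304.5948 224.8316]]
green [296 166] [337 186]
0.018 [[-19.58943922099384, 109.69972580662754], [14.964243454577536, 109.76592269396454], [-0.26312663426845323, 113.44481490789904]]
0.022 [[-19.294878642413142, 110.34971875162125], [14.709046773314833, 110.4148624308318], [-0.2760522576741846, 114.03522259995412]]
0.026 [[-19.00031806383243, 110.99971169661494], [14.453850092052148, 111.06380216769905], [-0.28897788107987, 114.62563029200922]]
[[ -3.5118 106.1805  20.9914]]
```

{"fn": "carry_out", "kwargs": {"series": [[-0.004, -0.001, 0.1, 0, 0, 0], [-0.004, -0.001, 0.1, 0, 0, 0], [-0.004, 0, 0.1, 0, 0, 0], [-0.004, 0, 0.1, 0, 0, 0], [-0.002, 0, 0.1, 0, 0, 0], [0, 0, 0.1, 0, 0, 0], [0, 0, 0.1, 0, 0, 0], [0, 0, 0, 0, 0, 0]]}}

```text
time_s: 19.6
ee_pos: [0.5682, 0.0527, 0.1083]
ee_rot: [0.657, 0.691, 0.219, 0.208]
contact_force: [-0.1, -1.2, -0.0]
opening: 0.0692
finger_force: 0.0
```

```bash
python3 - <<'E'
from e import *
togo(A+Y*.082-up*.002+ax*-.004,tool(-ax,up))
E
python3 tip.py
```

```text
pos [0.5682 0.0527 0.1083] q [-0.1764  0.5701  2.1486  2.5077  0.2199 -2.7051] t 19.6 F [-0.0675 -1.2149 -0.0305] open 0.06919250435304859
shift now-frame (x0.1) [ 0.032  -0.0123  0.3308] shift after-turn frame [ 0.032  -0.0116  0.3309] turn/90 [ 0.0014 -0.     -0.0002] rows 0.018439543768285
open 0.06919250435304859 cam in tool [ 0.0677  0.0005 -0.1711] F [-0.0675 -1.2149 -0.0305]
-1 -0.006 side .#..###................
-1 -0.006 top ..########...........##
-1 -0.006 wrist ..........###..........
-1 0 side #######................
-1 0 top ..########...........##
-1 0 wrist ......########.........
-1 0.006 side ######.................
-1 0.006 top ..########...........##
-1 0.006 wrist .##########............
1 -0.006 side #########..............
1 -0.006 top #############..........
1 -0.006 wrist ...........#...........
1 0 side ########...............
1 0 top #############..........
1 0 wrist ......######...........
1 0.006 side #######................
1 0.006 top #############..........
1 0.006 wrist ..#########............
```

Joint 6 would hit its limit in this heading. I'll flip half a turn again, raised to clear the knob, and come back down.

{"fn": "carry_out", "kwargs": {"series": [[0, 0, -0.07, 0, 0, 0.077], [0, 0, -0.07, 0, 0, 0.077], [0, 0, -0.07, 0, 0, 0.077], [0, 0, -0.07, 0, 0, 0.077], [0, 0, -0.07, 0, 0, 0.077], [0, 0, -0.07, 0, 0, 0.077], [0, 0, -0.07, 0, 0, 0.077], [0, 0, -0.07, 0, 0, 0.077]]}}

```text
time_s: 20.42
ee_pos: [0.5347, 0.052, 0.1554]
ee_rot: [0.902, 0.308, 0.291, 0.083]
contact_force: [-0.2, -0.0, 0.7]
opening: 0.0693
finger_force: 0.0
```

{"fn": "carry_out", "kwargs": {"series": [[0, 0, 0, 0, 0, 0.077], [0, 0, 0, 0, 0, 0.077], [0, 0, 0, 0, 0, 0.077], [0, 0, 0, 0, 0, 0.077], [0, 0, 0, 0, 0, 0.077], [0, 0, 0, 0, 0, 0.077], [0, 0, 0, 0, 0, 0.077], [0, 0, 0, 0, 0, 0.077]]}}

```text
time_s: 21.08
ee_pos: [0.5349, 0.052, 0.1551]
ee_rot: [0.942, -0.147, 0.296, -0.062]
contact_force: [-0.0, 1.0, 0.2]
opening: 0.0695
finger_force: 0.0
```

{"fn": "carry_out", "kwargs": {"series": [[0, 0, 0, 0, 0, 0.077], [0, 0, 0, 0, 0, 0.077], [0, 0, 0.07, 0, 0, 0.077], [0, 0, 0.07, 0, 0, 0.077], [0, 0, 0.07, 0, 0, 0.077], [0, 0, 0.07, 0, 0, 0.077], [0, 0, 0.07, 0, 0, 0.077], [0, 0, 0.07, 0, 0, 0.077]]}}

```text
time_s: 21.75
ee_pos: [0.5593, 0.0533, 0.1206]
ee_rot: [0.765, -0.569, 0.233, -0.192]
contact_force: [0.2, 0.4, 0.3]
opening: 0.0694
finger_force: 0.0
```

{"fn": "carry_out", "kwargs": {"series": [[0, 0, 0.07, 0, 0, 0.077], [0, 0, 0.07, 0, 0, 0.077], [0, 0, 0, 0, 0, 0]]}}

```text
time_s: 22.0
ee_pos: [0.5678, 0.0536, 0.1085]
ee_rot: [0.692, -0.656, 0.208, -0.218]
contact_force: [-1.2, 0.6, 0.2]
opening: 0.0697
finger_force: 0.0
```

Run:
```python
from e import *
togo(A+Y*.082-up*.002+ax*-.004,tool(-ax,-up))
```

```text
pos [0.5678 0.0536 0.1085] q [-0.1746  0.5695  2.1496  2.5109  0.2201  0.4303] t 22.0 F [-1.1851  0.6387  0.2381] open 0.06969655063469546
shift now-frame (x0.1) [-0.0221  0.01    0.3348] shift after-turn frame [-0.0223  0.0092  0.3348] turn/90 [-0.0016  0.0004  0.0026] rows 0.038358290312127605
```

{"fn": "carry_out", "kwargs": {"series": [[-0.006, 0.002, 0.06, 0, 0, 0.001], [-0.006, 0.002, 0.06, 0, 0, 0.001], [-0.005, 0.002, 0.06, 0, 0, 0], [-0.005, 0.002, 0.06, 0, 0, 0], [0, 0, 0.05, 0, 0, 0], [0, 0, 0.04, 0, 0, 0], [0, 0, 0, 0, 0, 0]]}}

```text
time_s: 22.58
ee_pos: [0.5861, 0.057, 0.0805]
ee_rot: [0.692, -0.656, 0.208, -0.218]
contact_force: [-0.3, -0.3, -1.1]
opening: 0.0697
finger_force: 0.0
```

```bash
python3 - <<'E'
from e import *
togo(A+Y*.082-up*.002+ax*-.004,tool(-ax,-up))
E
python3 tip.py
```

```text
pos [0.5861 0.057  0.0805] q [-0.1582  0.6465  2.1162  2.6436  0.2534  0.3096] t 22.5833 F [-0.325  -0.2646 -1.0825] open 0.06968385515869491
shift now-frame (x0.1) [ 0.0025  0.0002 -0.0005] shift after-turn frame [ 0.0025  0.0002 -0.0005] turn/90 [-0.0013  0.0005  0.0025] rows 0.035744792492591805
open 0.06968385515869491 cam in tool [ 0.0666 -0.0007 -0.1705] F [-0.325  -0.2646 -1.0825]
-1 -0.006 side #######................
-1 -0.006 top #############..........
-1 -0.006 wrist ..........####.#.......
-1 0 side ########...............
-1 0 top ###############........
-1 0 wrist .....#########.........
-1 0.006 side ########...............
-1 0.006 top ###############........
-1 0.006 wrist .##########............
1 -0.006 side #######................
1 -0.006 top #######################
1 -0.006 wrist ..........####.........
1 0 side ########...............
1 0 top #######################
1 0 wrist .....##########........
1 0.006 side #.######...............
1 0.006 top #######################
1 0.006 wrist .#########.............
```

Tips are still consistent at about −8 mm, now near the module's underside. I'll close on the module.

{"fn": "carry_out", "kwargs": {"series": [[0, 0, 0, 0, 0, 0], [0, 0, 0, 0, 0, 0], [0, 0, 0, 0, 0, 0], [0, 0, 0, 0, 0, 0], [0, 0, 0, 0, 0, 0], [0, 0, 0, 0, 0, 0], [0, 0, 0, 0, 0, 0], [0, 0, 0, 0, 0, 0]], "fingers": 0, "squeeze": 45}}

```text
time_s: 23.4
ee_pos: [0.5857, 0.057, 0.0811]
ee_rot: [0.692, -0.656, 0.208, -0.219]
contact_force: [-0.8, -0.4, -0.2]
opening: 0.0379
finger_force: 45.0
```

{"fn": "carry_out", "kwargs": {"series": [[0, 0, -0.015, 0, 0, 0], [0, 0, -0.015, 0, 0, 0], [-0.04, 0, 0, 0, 0, 0], [-0.08, 0, 0, 0, 0, 0]]}}

```text
time_s: 23.73
ee_pos: [0.5835, 0.0684, 0.0835]
ee_rot: [0.692, -0.656, 0.208, -0.218]
contact_force: [1.0, -0.2, -2.2]
opening: 0.0373
finger_force: 45.0
```

{"fn": "carry_out", "kwargs": {"series": [[-0.1, 0, 0, 0, 0, 0], [-0.1, 0, 0, 0, 0, 0], [-0.1, 0, 0, 0, 0, 0], [-0.1, 0, 0, 0, 0, 0], [-0.1, 0, 0, 0, 0, 0], [-0.1, 0, 0, 0, 0, 0], [-0.1, 0, 0, 0, 0, 0], [-0.1, 0, 0, 0, 0, 0]]}}

```text
time_s: 24.4
ee_pos: [0.5781, 0.1496, 0.0828]
ee_rot: [0.692, -0.656, 0.207, -0.218]
contact_force: [0.4, -0.3, -2.3]
opening: 0.0377
finger_force: 45.0
```

Run:
```python
from e import *
togo(A+Y*.18-up*.002,tool(-ax,-up))
t=manip.capture("top");s=manip.capture("side")
for n,c in(("top",t),("side",s)):
  for nm,h,al in(("knob",.0812+.011,0),("green",.022,.082+.028+.092)):
    P=A+ax*h+Y*al; print(n,nm,proj(c,P)); 
u,v=proj(s,A+ax*.022+Y*.2)[0].astype(int);m=mask(s["img"],(45,110,40),(90,255,255),(u-15,v-15,u+15,v+15));print(cen(m),m.sum()/255)
```

```text
pos [0.5781 0.1496 0.0828] q [ 0.0726  0.644   2.0808  3.2037  0.1945 -0.0455] t 24.4 F [ 0.379  -0.2787 -2.2598] open 0.037686263843448815
shift now-frame (x0.1) [-0.0491 -0.0143 -0.0022] shift after-turn frame [-0.0492 -0.0142 -0.0022] turn/90 [-0.0001  0.0006  0.002 ] rows 0.02600883893855228
top knob [[319.6762 197.374 ]]
top green [[248.681  186.0086]]
side knob [[326.8508 184.2006]]
side green [[298.0196 246.4001]]
[301.029  246.8116] 69.0
```

The module is held and drawn clear. Next I'll lift it, yaw it toward the mat heading and flatten it.

```bash
cat > g.py <<'E'
from e import *
d=.72; my=np.array([-np.sin(d),np.cos(d),0]); mx=np.array([np.cos(d),np.sin(d),0])
Rf=tool([0,0,-1],-mx); C=np.array([.586,.297,0]); G=C+.034*my
if __name__=="__main__":
    o=manip.get_obs(); Rc=R.from_quat(o["ee_rot"]); print("h grip",tomod(np.array([.5857,.057,.0811])))
    R2=R.from_rotvec([0,0,d-.05])*Rc
    print("lift"); togo([.575,.18,.17],R2)
    print("to mat in R2 frame",R2.inv().apply(np.r_[G[:2],.13]-[.575,.18,.17])*10,"flatten",(R2.inv()*Rf).as_rotvec()/(np.pi/2))
E
python3 g.py
```

```text
h grip [[-1.9862 82.2603 -3.3518]]
lift
pos [0.5781 0.1503 0.083 ] q [ 0.0736  0.6439  2.0808  3.2004  0.1949 -0.0431] t 24.5 F [-0.204   0.063  -2.0424] open 0.03761885935824587
shift now-frame (x0.1) [-0.2972 -0.4881 -0.7212] shift after-turn frame [-0.2418 -0.6421 -0.6131] turn/90 [ 0.0004 -0.2449 -0.3492] rows 5.361476574548206
to mat in R2 frame [-1.1431 -0.475   0.8204] flatten [-0.3893  0.0004  0.0033]
```

{"fn": "carry_out", "kwargs": {"series": [[-0.059, -0.097, -0.144, 0, 0, 0], [-0.059, -0.097, -0.144, 0, 0, 0], [-0.059, -0.097, -0.144, 0, 0, 0], [-0.059, -0.097, -0.144, 0, 0, 0], [-0.059, -0.097, -0.144, 0, 0, 0], [0, 0, 0, 0, 0, 0]]}}

```text
time_s: 25.0
ee_pos: [0.5769, 0.1616, 0.1345]
ee_rot: [0.69, -0.658, 0.213, -0.215]
contact_force: [-0.5, -0.2, -0.6]
opening: 0.0376
finger_force: 45.0
```

{"fn": "carry_out", "kwargs": {"series": [[0, 0, 0, 0, -0.035, -0.05], [0, 0, 0, 0, -0.035, -0.05], [0, 0, 0, 0, -0.035, -0.05], [0, 0, 0, 0, -0.035, -0.05], [0, 0, 0, 0, -0.035, -0.05], [0, 0, 0, 0, -0.035, -0.05], [0, 0, 0, 0, -0.035, -0.05], [0, 0, 0, 0, 0, 0]]}}

```text
time_s: 25.67
ee_pos: [0.5721, 0.2087, 0.1319]
ee_rot: [0.803, -0.516, 0.218, -0.203]
contact_force: [1.4, -0.5, -1.9]
opening: 0.0377
finger_force: 45.0
```

Run:
```python
from g import *
togo([G[0],G[1],.13],Rf)
```

```text
pos [0.5721 0.2087 0.1319] q [0.1616 0.5344 2.0242 2.7209 0.023  0.1564] t 25.6667 F [ 1.3735 -0.4515 -1.9134] open 0.037709438465673074
shift now-frame (x0.1) [-1.0787 -0.3648  0.0827] shift after-turn frame [-0.9121 -0.6865  0.0192] turn/90 [-0.356  -0.1489 -0.1798] rows 5.351268140468054
```

{"fn": "carry_out", "kwargs": {"series": [[0, 0, 0, 0, -0.025, -0.03], [0, 0, 0, 0, -0.025, -0.03], [0, 0, 0, 0, -0.025, -0.03], [0, 0, 0, 0, -0.025, -0.03], [0, 0, 0, 0, -0.025, -0.03], [0, 0, 0, 0, -0.025, -0.03], [0, 0, 0, 0, 0, 0], [0, 0, 0, 0, 0, 0]]}}

```text
time_s: 26.33
ee_pos: [0.5809, 0.2088, 0.1376]
ee_rot: [0.832, -0.465, 0.206, -0.221]
contact_force: [0.6, 0.2, -1.9]
opening: 0.0377
finger_force: 45.0
```

Run:
```python
from g import *
togo([G[0],G[1],.13],Rf)
```

```text
pos [0.5809 0.2088 0.1376] q [0.1021 0.5278 2.017  1.6381 0.12   1.0915] t 26.3333 F [ 0.5817  0.1659 -1.8739] open 0.03765838152435409
shift now-frame (x0.1) [-1.0783 -0.3726  0.1669] shift after-turn frame [-0.9696 -0.6194  0.0755] turn/90 [-0.3716 -0.1251 -0.1042] rows 5.099290985876563
```

Past the singularity now (q4 falling toward 0). I'll flatten next.

{"fn": "carry_out", "kwargs": {"series": [[0, 0, 0, -0.047, -0.016, -0.013], [0, 0, 0, -0.047, -0.016, -0.013], [0, 0, 0, -0.047, -0.016, -0.013], [0, 0, 0, -0.047, -0.016, -0.013], [0, 0, 0, -0.047, -0.016, -0.013], [0, 0, 0, -0.047, -0.016, -0.013], [0, 0, 0, -0.047, -0.016, -0.013], [0, 0, 0, -0.047, -0.016, -0.013]]}}

```text
time_s: 27.0
ee_pos: [0.5818, 0.2315, 0.1414]
ee_rot: [0.889, -0.428, 0.088, -0.137]
contact_force: [0.8, 0.7, -1.2]
opening: 0.0378
finger_force: 45.0
```

Run:
```python
from g import *
togo([G[0],G[1],.10],Rf)
```

```text
pos [0.5818 0.2315 0.1414] q [0.1343 0.5264 1.7629 0.2434 0.5646 2.4157] t 27.0 F [ 0.788   0.6556 -1.1655] open 0.037816031156635004
shift now-frame (x0.1) [-0.8443 -0.2767  0.4948] shift after-turn frame [-0.8046 -0.4638  0.4143] turn/90 [-0.2058 -0.0309 -0.0297] rows 2.642653354595183
```

{"fn": "carry_out", "kwargs": {"series": [[0, 0, 0, -0.041, -0.006, -0.006], [0, 0, 0, -0.041, -0.006, -0.006], [0, 0, 0, -0.041, -0.006, -0.006], [0, 0, 0, -0.041, -0.006, -0.006], [0, 0, 0, -0.041, -0.006, -0.006], [-0.1, -0.06, 0, 0, 0, 0], [-0.1, -0.06, 0, 0, 0, 0], [-0.1, -0.06, 0, 0, 0, 0]]}}

```text
time_s: 27.67
ee_pos: [0.5754, 0.2673, 0.141]
ee_rot: [0.911, -0.413, 0.002, -0.002]
contact_force: [-0.2, 0.3, -2.5]
opening: 0.0377
finger_force: 45.0
```

{"fn": "carry_out", "kwargs": {"series": [[-0.1, -0.06, 0, 0, 0, 0], [-0.1, -0.06, 0, 0, 0, 0], [-0.1, -0.06, 0, 0, 0, 0], [-0.1, -0.05, 0, 0, 0, 0], [-0.1, -0.05, 0, 0, 0, 0], [0, 0, 0, 0, 0, 0]]}}

```text
time_s: 28.17
ee_pos: [0.5643, 0.3242, 0.1417]
ee_rot: [0.911, -0.412, 0.003, -0.002]
contact_force: [0.4, -0.3, -2.6]
opening: 0.0375
finger_force: 45.0
```

Run:
```python
from g import *
togo([G[0],G[1],.05],Rf)
w=manip.capture("wrist");s=manip.capture("side");t=manip.capture("top")
cv2.imwrite("pics/w7.png",np.vstack([w["img"][:300],np.hstack([cv2.resize(s["img"][260:360,230:337],(320,300)),cv2.resize(t["img"][140:240,170:277],(320,300))])]))
```

```text
pos [0.5643 0.3242 0.1417] q [ 0.3507  0.6411  1.4359 -0.0017  1.0569  2.7709] t 28.1667 F [ 0.3621 -0.2558 -2.6042] open 0.03750209526637438
shift now-frame (x0.1) [0.0032 0.0222 0.9169] shift after-turn frame [0.0071 0.0161 0.917 ] turn/90 [-0.0042 -0.0027  0.0015] rows 0.06548630859191192
```

View pics/w7.png

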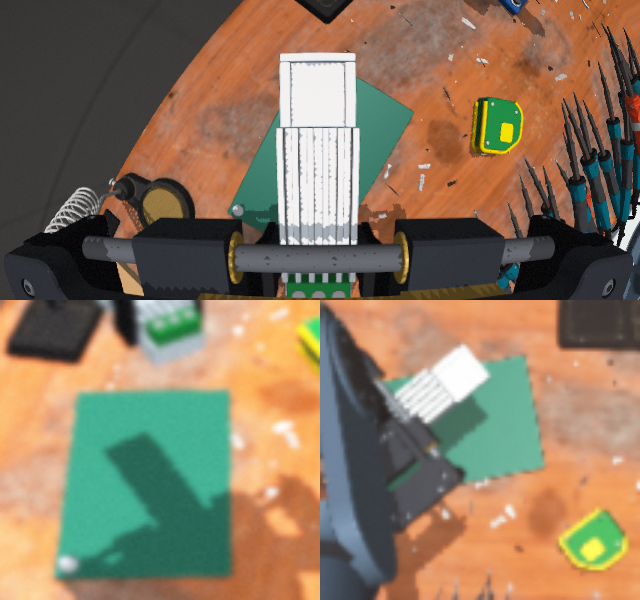

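The module hangs straight in the jaws over the mat: foot end at (317,57), body top edge at (318,128), mat beneath. I'll check its pitch from these edges.

Run:
```python
from g import *
w=manip.capture("wrist"); o=manip.get_obs(); Rc=R.from_quat(o["ee_rot"]); p=o["ee_pos"]
f=lambda x,y,z:proj(w,p+Rc.apply([x,y,z]),True)[0]
for pitch in(-4,-2,0,2,4):
    r=R.from_rotvec([0,np.radians(pitch),0])
    q=lambda x,y,h:proj(w,p+Rc.apply(r.apply([x,y,-.0034-h])),True)[0]
    print(pitch,"foot top",q(.1,-.019,.012),q(.1,.019,.012),"body edge top",q(.062,-.019,.026),q(.062,.019,.026))
g=cv2.cvtColor(w["img"],cv2.COLOR_BGR2GRAY); h=cv2.cvtColor(w["img"],cv2.COLOR_BGR2HSV)
wh=((h[:,:,1]<60)&(h[:,:,2]>130))
for r in(58,65,75,120,135,150): c=np.where(wh[r,270:370])[0]+270; print(r,c.min(),c.max())
c=np.where(wh[40:260,300])[0]+40; print("col300",c.min(),g[50:66,320],g[116:136,320])
```

```text
-4 foot top [283.6367  55.8434] [356.849   56.1788] body edge top [279.8057 125.9587] [360.8612 126.237 ]
-2 foot top [282.893   55.1652] [357.7022  55.5126] body edge top [279.2487 128.0316] [361.4869 128.3119]
0 foot top [282.1174  54.6964] [358.5905  55.0562] body edge top [278.6873 130.3326] [362.1164 130.6145]
2 foot top [281.309   54.4518] [359.515   54.8245] body edge top [278.1231 132.8674] [362.7479 133.1502]
4 foot top [280.4666  54.4473] [360.4767  54.8331] body edge top [277.5577 135.6407] [363.3797 135.9238]
58 280 355
65 279 355
75 279 355
120 280 355
135 276 359
150 276 359
col300 53 [132 134 176 234 240 240 240 240 240 236 201 108 136 212 236 241] [243 242 242 243 242 242 243 242 243 236 199 120 234 241 242 243 243 242
 241 239]
```

{"fn": "carry_out", "kwargs": {"series": [[0.001, 0.003, 0.18, 0, 0, 0], [0.001, 0.003, 0.2, 0, 0, 0], [0.001, 0.003, 0.2, 0, 0, 0], [0.001, 0.003, 0.2, 0, 0, 0], [0.001, 0.003, 0.2, 0, 0, 0], [0, 0, 0.14, 0, 0, 0], [0, 0, 0.08, 0, 0, 0], [0, 0, 0, 0, 0, 0]]}}

```text
time_s: 29.03
ee_pos: [0.5645, 0.3192, 0.0197]
ee_rot: [0.911, -0.413, 0.002, -0.0]
contact_force: [-0.1, -0.3, -1.7]
opening: 0.0377
finger_force: 45.0
```

{"fn": "carry_out", "kwargs": {"series": [[0, 0, 0.03, 0, 0, 0], [0, 0, 0.03, 0, 0, 0], [0, 0, 0.02, 0, 0, 0], [0, 0, 0.02, 0, 0, 0], [0, 0, 0.02, 0, 0, 0], [0, 0, 0, 0, 0, 0]]}}

```text
time_s: 29.53
ee_pos: [0.5654, 0.3202, 0.0096]
ee_rot: [0.911, -0.413, 0.004, -0.002]
contact_force: [0.3, 0.7, -1.3]
opening: 0.0379
finger_force: 45.0
```

{"fn": "carry_out", "kwargs": {"series": [[0, 0, 0.015, 0, 0, 0], [0, 0, 0.015, 0, 0, 0], [0, 0, 0, 0, 0, 0]]}}

```text
time_s: 29.78
ee_pos: [0.5654, 0.3202, 0.0064]
ee_rot: [0.911, -0.413, 0.003, -0.001]
contact_force: [-0.3, 0.5, -1.8]
opening: 0.0374
finger_force: 45.0
```

{"fn": "carry_out", "kwargs": {"series": [[0, 0, 0.015, 0, 0, 0], [0, 0, 0, 0, 0, 0]]}}

```text
time_s: 29.95
ee_pos: [0.5655, 0.3201, 0.0049]
ee_rot: [0.911, -0.413, 0.003, -0.001]
contact_force: [0.3, -0.5, -1.5]
opening: 0.0379
finger_force: 45.0
```

{"fn": "carry_out", "kwargs": {"series": [[0, 0, 0.015, 0, 0, 0], [0, 0, 0, 0, 0, 0]]}}

```text
time_s: 30.12
ee_pos: [0.5654, 0.3201, 0.0034]
ee_rot: [0.911, -0.413, 0.003, -0.001]
contact_force: [1.2, 0.2, -1.3]
opening: 0.0376
finger_force: 45.0
```

{"fn": "carry_out", "kwargs": {"series": [[0, 0, 0.012, 0, 0, 0], [0, 0, 0, 0, 0, 0]]}}

```text
time_s: 30.28
ee_pos: [0.5655, 0.3201, 0.0022]
ee_rot: [0.911, -0.413, 0.003, -0.002]
contact_force: [0.3, 0.2, -2.2]
opening: 0.0383
finger_force: 45.0
```

{"fn": "carry_out", "kwargs": {"series": [[0, 0, 0.01, 0, 0, 0], [0, 0, 0, 0, 0, 0]]}}

```text
time_s: 30.45
ee_pos: [0.5655, 0.3202, 0.0013]
ee_rot: [0.911, -0.413, 0.003, -0.002]
contact_force: [0.2, -0.7, -1.5]
opening: 0.0377
finger_force: 45.0
```

{"fn": "carry_out", "kwargs": {"series": [[0, 0, 0.01, 0, 0, 0], [0, 0, 0, 0, 0, 0]]}}

```text
time_s: 30.62
ee_pos: [0.5655, 0.3202, 0.0003]
ee_rot: [0.911, -0.413, 0.003, -0.002]
contact_force: [-0.5, 0.6, -3.0]
opening: 0.0379
finger_force: 45.0
```

{"fn": "carry_out", "kwargs": {"series": [[0, 0, 0.01, 0, 0, 0], [0, 0, 0, 0, 0, 0]]}}

```text
time_s: 30.78
ee_pos: [0.5657, 0.3202, -0.0004]
ee_rot: [0.911, -0.413, 0.004, -0.002]
contact_force: [-0.1, -0.6, -0.4]
opening: 0.0377
finger_force: 45.0
```

Run:
```python
from g import *
o=manip.get_obs(); print(o["contact_force"],o["ee_pos"],o["ft_torque"])
```

```text
[-0.0832 -0.555  -0.4048] [ 0.5657  0.3202 -0.0004] [0.0703 0.0586 0.0007]
```

{"fn": "carry_out", "kwargs": {"series": [[0, 0, 0.008, 0, 0, 0], [0, 0, 0, 0, 0, 0]]}}

```text
time_s: 30.95
ee_pos: [0.5658, 0.3202, -0.0005]
ee_rot: [0.911, -0.413, 0.004, -0.002]
contact_force: [-2.4, -0.9, 2.9]
opening: 0.0375
finger_force: 45.0
```

{"fn": "carry_out", "kwargs": {"series": [[0, 0, 0.006, 0, 0, 0], [0, 0, 0, 0, 0, 0]]}}

```text
time_s: 31.12
ee_pos: [0.5658, 0.3203, -0.0005]
ee_rot: [0.911, -0.413, 0.004, -0.002]
contact_force: [-2.2, -0.2, 6.8]
opening: 0.0377
finger_force: 45.0
```

Contact made. I'll ease off, soften the grip, open, and withdraw.

{"fn": "carry_out", "kwargs": {"series": [[0, 0, -0.01, 0, 0, 0], [0, 0, 0, 0, 0, 0], [0, 0, 0, 0, 0, 0], [0, 0, 0, 0, 0, 0]], "squeeze": 4}}

```text
time_s: 31.45
ee_pos: [0.5659, 0.3203, -0.0006]
ee_rot: [0.911, -0.413, 0.004, -0.002]
contact_force: [-1.5, 0.2, 5.5]
opening: 0.0377
finger_force: 4.0
```

{"fn": "carry_out", "kwargs": {"series": [[0, 0, 0, 0, 0, 0], [0, 0, 0, 0, 0, 0], [0, 0, 0, 0, 0, 0], [0, 0, 0, 0, 0, 0], [0, 0, 0, 0, 0, 0], [0, 0, 0, 0, 0, 0]], "fingers": 0.65}}

```text
time_s: 31.95
ee_pos: [0.5656, 0.3202, -0.0012]
ee_rot: [0.911, -0.413, 0.004, -0.002]
contact_force: [-0.4, 0.2, -0.5]
opening: 0.0562
finger_force: 0.0
```

{"fn": "carry_out", "kwargs": {"series": [[0, 0, -0.05, 0, 0, 0], [0, 0, -0.1, 0, 0, 0], [0, 0, -0.2, 0, 0, 0], [0, 0, -0.25, 0, 0, 0], [0, 0, -0.25, 0, 0, 0], [0, 0, -0.25, 0, 0, 0], [0, 0, -0.25, 0, 0, 0], [0, 0, 0, 0, 0, 0]]}}

```text
time_s: 32.62
ee_pos: [0.5683, 0.3217, 0.141]
ee_rot: [0.911, -0.412, 0.008, -0.006]
contact_force: [1.4, 0.4, 1.2]
opening: 0.0564
finger_force: 0.0
```

{"fn": "carry_out", "kwargs": {"series": [[0.2, 0, -0.1, 0, 0, 0], [0.2, 0, -0.1, 0, 0, 0], [0.2, 0, -0.1, 0, 0, 0], [0.2, 0, -0.1, 0, 0, 0], [0, 0, 0, 0, 0, 0]]}}

```text
time_s: 33.03
ee_pos: [0.6213, 0.2575, 0.1772]
ee_rot: [0.91, -0.414, 0.007, -0.003]
contact_force: [1.4, 0.2, 0.6]
opening: 0.0564
finger_force: 0.0
```

Run:
```python
from g import *
w=manip.capture("wrist");t=manip.capture("top");s=manip.capture("side")
pr=lambda x:print(np.round(x,3).tolist())
u,v=proj(w,[C[0],C[1],.02],True)[0]; print(u,v)
h=cv2.cvtColor(w["img"],cv2.COLOR_BGR2HSV); wh=((h[:,:,1]<60)&(h[:,:,2]>120)).astype(np.uint8)*255
P=[[C[0]+a*my[0]+b*mx[0],C[1]+a*my[1]+b*mx[1],.004] for a,b in((-.066,-.019),(-.066,.019),(.066,.019),(.066,-.019))]
print("expected corners px",proj(w,P,True).tolist()); pr(P)
for n,c,f in(("wrist",w,1),("side",s,0),("top",t,0)):
    hh=cv2.cvtColor(c["img"],cv2.COLOR_BGR2HSV); m=((hh[:,:,1]<70)&(hh[:,:,2]>110)).astype(np.uint8)*255
    e=proj(c,P,f); x0,y0=(e.min(0)-25).astype(int).clip(0); x1,y1=(e.max(0)+25).astype(int); n0=np.zeros_like(m); n0[y0:y1,x0:x1]=m[y0:y1,x0:x1]
    n0=cv2.morphologyEx(n0,cv2.MORPH_CLOSE,np.ones((3,3))); k=big(n0); r=cv2.minAreaRect(k); print(n,r); pr(plane(c,cv2.boxPoints(r),.025,f))
print("knob red side",cen(mask(s["img"],(0,150,60),(8,255,255),(310,165,345,205))), manip.get_obs()["time_s"])
```

```text
320.61247119297315 229.36780958147966
expected corners px [[337.5744038866542, 169.0298580377846], [303.79431648351493, 169.00509578793472], [305.35235289266325, 274.2992851452574], [335.75938470491855, 274.36579361729525]]
[[0.615, 0.235, 0.004], [0.644, 0.26, 0.004], [0.557, 0.359, 0.004], [0.528, 0.334, 0.004]]
wrist ((319.5, 222.0), (112.0, 83.0), 90.0)
[[0.668, 0.272, 0.025], [0.602, 0.214, 0.025], [0.51, 0.311, 0.025], [0.584, 0.376, 0.025]]
side ((279.36395263671875, 298.9077453613281), (51.2261962890625, 68.53565216064453), 12.33908748626709)
[[0.632, 0.366, 0.025], [0.667, 0.141, 0.025], [0.539, 0.16, 0.025], [0.524, 0.377, 0.025]]
top ((183.5, 214.0), (18.0, 29.0), 90.0)
[[0.508, 0.428, 0.025], [0.51, 0.339, 0.025], [0.456, 0.337, 0.025], [0.453, 0.425, 0.025]]
knob red side [327.2944 184.1371] 33.1833
```

{"fn": "carry_out", "kwargs": {"series": [[0.25, 0.1, -0.15, 0, 0, 0], [0.25, 0.1, -0.15, 0, 0, 0], [0.25, 0.1, -0.15, 0, 0, 0], [0.25, 0.1, -0.15, 0, 0, 0], [0.25, 0.1, -0.1, 0, 0, 0], [0.25, 0.1, -0.1, 0, 0, 0], [0, 0, 0, 0, 0, 0]]}}

```text
time_s: 33.77
ee_pos: [0.6663, 0.1053, 0.2547]
ee_rot: [0.911, -0.413, -0.001, 0.001]
contact_force: [-8.9, -3.2, 2.3]
opening: 0.0565
finger_force: 0.0
```

```bash
cat > v.py <<'E'
from g import *
P=[[C[0]+a*my[0]+b*mx[0],C[1]+a*my[1]+b*mx[1],.02] for a,b in((-.066,-.019),(-.066,.019),(.066,.019),(.066,-.019))]
print(manip.get_obs()["ee_pos"],manip.get_obs()["time_s"])
for n in("side","top"):
    c=manip.capture(n); im=c["img"]; e=proj(c,P); print(n,"exp",e.round().tolist())
    x0,y0=(e.min(0)-14).astype(int); x1,y1=(e.max(0)+14).astype(int)
    h=cv2.cvtColor(im,cv2.COLOR_BGR2HSV)[y0:y1,x0:x1]
    for r in h[::(2 if n=="side" else 1)]: print("".join("W" if (p[1]<70 and p[2]>110) else "g" if 65<p[0]<95 and p[1]>80 and p[2]>60 else "G" if 45<p[0]<=65 and p[1]>90 else "d" if p[2]<75 else "." for p in r))
E
python3 v.py
```

```text
[0.6663 0.1053 0.2547] 33.7667
side exp [[272.0, 289.0], [257.0, 294.0], [283.0, 331.0], [300.0, 325.0]]
ddddddddddddddddd......................................................
dddddddddddddddd.......................................................
ddddddddddddddd................................WWW.....................
..........ddd..........................................................
...........................W...........................................
.......................................................................
.......................................................................
........................WW.............................................
...............WWWW.W.WWWWWWWWWWW.........ggggg.ggg....................
..............gggggWWWWWWWWWWWWWWggggggggggggggggggggggggggggggg.......
..............WWWWWWWWWWWWWWWWWWWWW..Wgggggggggggggggggggggggggg.......
............WWWWWWWWWWWWWWWWWWWWWWWWWWWWgggggggggggggggggggggggg.......
.............WWWWWWWWWWWWWWWWWWWWWWWWWWWWWgggggggggggggggggggggg.......
............WgggWWWWWWWWWWWWWWWWWWWWWWWWWWWWggggggggggggggg
[... 5519 characters left out ...]

.......gggggggggggggggg.WWW.................WW.......................
........gggggggggg.WWW.......................W.......................
.......Wgggg.WWW...........................W......W..................
........WWW................................WW...W....................
..........................................WWW........................
..........................................WW.....W...................
..........................................WW..W..W...................
.................................W.......WW......W...................
.................................WW......WW......W...................
.................................WW.....WWW.W........................
```

Run:
```python
from g import *
o=manip.get_obs(); print(o["contact_force"],o["ft_torque"],o["ee_pos"],o["qvel"])
c=manip.capture("side"); h=cv2.cvtColor(c["img"],cv2.COLOR_BGR2HSV)
# mat edge lines: side px -> table coords
g=((h[:,:,0]>65)&(h[:,:,0]<95)&(h[:,:,1]>80)&(h[:,:,2]>60)); wh=(h[:,:,1]<70)&(h[:,:,2]>110)
L=[];Rr=[];B=[];W=[]
for y in range(300,350):
    x=np.where(g[y,235:320])[0]+235
    if len(x): L.append((x.min()-.5,y));Rr.append((x.max()+.5,y))
L=np.array(L);Rr=np.array(Rr)
for nm,q in(("far-x edge",L),("near-x edge",Rr)):
    w=plane(c,q,.004); f=np.polyfit(w[:,1],w[:,0],1); r=w[:,0]-np.polyval(f,w[:,1]); k=abs(r)<.004; f=np.polyfit(w[k,1],w[k,0],1); print(nm,"x=",f,"resid",r[k].std(),k.sum(),"x at y=.26:",np.polyval(f,.26))
top=[]
for x in range(280,305):
    y=np.where(g[285:300,x])[0]+285
    if len(y): top.append((x,y.min()-.5))
w=plane(c,top,.004); print("low-y edge y=",np.polyfit(w[:,0],w[:,1],1))
for y in range(285,312,2):
    x=np.where(wh[y,240:300])[0]+240
    if len(x)>6: print(y,x.min(),x.max(),"L",plane(c,[[x.min()-.5,y]],.016)[0,:2],"R",plane(c,[[x.max()+.5,y]],.016)[0,:2])
```

```text
[-5.065  -2.866   0.6274] [-0.0771  0.4078  0.0017] [0.6664 0.1074 0.2536] [ 0.0198  0.0057  0.0051  0.0031 -0.0197  0.0043]
far-x edge x= [-0.2214  0.7072] resid 0.001813679314490922 46 x at y=.26: 0.6496571727614762
near-x edge x= [-0.2174  0.5881] resid 0.0010554414992011802 50 x at y=.26: 0.5315415946736564
low-y edge y= [0.1631 0.1191]
289 266 294 L [0.6312 0.2342] R [0.5662 0.2215]
291 263 274 L [0.636  0.2422] R [0.6092 0.237 ]
293 259 275 L [0.6429 0.2505] R [0.6052 0.2432]
295 254 280 L [0.6519 0.2592] R [0.5923 0.2477]
297 254 282 L [0.6499 0.2657] R [0.5862 0.2534]
299 254 284 L [0.6479 0.2721] R [0.5802 0.259 ]
301 254 286 L [0.6459 0.2785] R [0.5742 0.2646]
303 253 287 L [0.6461 0.2852] R [0.5705 0.2705]
305 253 289 L [0.6441 0.2914] R [0.5646 0.276 ]
307 253 291 L [0.6422 0.2976] R [0.5588 0.2814]
309 253 292 L [0.6403 0.3036] R [0.5552 0.2871]
311 253 294 L [0.6384 0.3097] R [0.5495 0.2924]
```

The gripper lightly touches the back wall (about 6 N), so I'll back away. The module's foot corner sits within about 0–3 mm of the mat's far edge, so I'll regrasp and shift it 8 mm inward.

Run:
```python
from g import *
Rg=R.from_quat([0.911,-0.413,0.004,-0.002])
togo([.60,.107,.25],Rg); 
print("then",Rg.inv().apply(np.array([.5657,.3202,.10])-[.60,.107,.25])*10)
print("shift8",Rg.inv().apply([-.0078,-.0017,0])*10)
```

```text
pos [0.6664 0.108  0.2533] q [-0.0043  0.5615  1.251  -0.0007  1.3295  2.417 ] t 33.9167 F [-4.3415 -1.6742  1.7112] open 0.05649029891995879
shift now-frame (x0.1) [-0.431   0.5056  0.0335] shift after-turn frame [-0.4307  0.5062  0.0272] turn/90 [0.0049 0.0035 0.0006] rows 0.07572669813217484
then [-1.838  -1.1367  1.4976]
shift8 [-0.0386  0.0699 -0.0007]
```

{"fn": "carry_out", "kwargs": {"series": [[-0.08, 0.1, 0, 0.001, 0.001, 0], [-0.08, 0.1, 0, 0.001, 0.001, 0], [-0.09, 0.1, 0, 0.001, 0, 0], [-0.09, 0.1, 0.01, 0.001, 0, 0], [-0.09, 0.1, 0.01, 0, 0, 0], [0, 0, 0, 0, 0, 0]]}}

```text
time_s: 34.42
ee_pos: [0.5998, 0.1088, 0.2507]
ee_rot: [0.911, -0.412, 0.003, -0.003]
contact_force: [-0.4, 0.3, -0.6]
opening: 0.0568
finger_force: 0.0
```

{"fn": "carry_out", "kwargs": {"series": [[-0.23, -0.142, 0.15, 0, 0, 0], [-0.23, -0.142, 0.15, 0, 0, 0], [-0.23, -0.142, 0.15, 0, 0, 0], [-0.23, -0.142, 0.15, 0, 0, 0], [-0.23, -0.142, 0.15, 0, 0, 0], [-0.23, -0.142, 0.15, 0, 0, 0], [-0.23, -0.142, 0.15, 0, 0, 0], [-0.23, -0.142, 0.15, 0, 0, 0]]}}

```text
time_s: 35.08
ee_pos: [0.5694, 0.3228, 0.1305]
ee_rot: [0.911, -0.412, 0.006, -0.004]
contact_force: [0.6, 0.4, 0.1]
opening: 0.0564
finger_force: 0.0
```

{"fn": "carry_out", "kwargs": {"series": [[0, 0, 0.1, 0, 0, 0], [0, 0, 0, 0, 0, 0], [0, 0, 0, 0, 0, 0]]}}

```text
time_s: 35.33
ee_pos: [0.5696, 0.3206, 0.1209]
ee_rot: [0.911, -0.412, 0.006, -0.003]
contact_force: [-0.1, -0.3, 0.0]
opening: 0.0563
finger_force: 0.0
```

Run:
```python
from g import *
Rg=R.from_quat([0.911,-0.413,0.004,-0.002]); togo([.5657,.3202,.0],Rg)
```

```text
pos [0.5696 0.3206 0.1209] q [ 0.3438  0.6689  1.4467 -0.0044  1.0139  2.7664] t 35.3333 F [-0.1096 -0.2668  0.0052] open 0.0562887008550573
shift now-frame (x0.1) [-0.0323  0.0435  1.2081] shift after-turn frame [-0.0295  0.04    1.2083] turn/90 [-0.0019 -0.0014  0.0011] rows 0.03262259136072888
```

{"fn": "carry_out", "kwargs": {"series": [[-0.015, 0.02, 0.05, -0.001, -0.001, 0.001], [-0.015, 0.02, 0.1, -0.001, 0, 0], [0, 0, 0.2, 0, 0, 0], [0, 0, 0.2, 0, 0, 0], [0, 0, 0.2, 0, 0, 0], [0, 0, 0.2, 0, 0, 0], [0, 0, 0.2, 0, 0, 0], [0, 0, 0.05, 0, 0, 0]]}}

```text
time_s: 36.0
ee_pos: [0.5647, 0.3183, -0.0012]
ee_rot: [0.91, -0.414, 0.003, -0.001]
contact_force: [-0.7, -0.1, -0.4]
opening: 0.0567
finger_force: 0.0
```

{"fn": "carry_out", "kwargs": {"series": [[0, 0, 0, 0, 0, 0], [0, 0, 0, 0, 0, 0], [0, 0, 0, 0, 0, 0], [0, 0, 0, 0, 0, 0], [0, 0, 0, 0, 0, 0], [0, 0, 0, 0, 0, 0]], "fingers": 0, "squeeze": 35}}

```text
time_s: 36.5
ee_pos: [0.5676, 0.3205, 0.0035]
ee_rot: [0.911, -0.413, 0.006, -0.003]
contact_force: [0.5, -1.0, 5.1]
opening: 0.0376
finger_force: 35.0
```

{"fn": "carry_out", "kwargs": {"series": [[0, 0, -0.02, 0, 0, 0], [0, 0, -0.02, 0, 0, 0], [0, 0, -0.02, 0, 0, 0], [-0.02, 0.035, 0, 0, 0, 0], [-0.02, 0.035, 0, 0, 0, 0], [0, 0, 0, 0, 0, 0], [0, 0, 0, 0, 0, 0]]}}

```text
time_s: 37.08
ee_pos: [0.5578, 0.3185, 0.0075]
ee_rot: [0.911, -0.413, 0.004, -0.002]
contact_force: [0.8, -0.7, -2.5]
opening: 0.0376
finger_force: 34.9
```

{"fn": "carry_out", "kwargs": {"series": [[0, 0, 0.012, 0, 0, 0], [0, 0, 0.012, 0, 0, 0], [0, 0, 0, 0, 0, 0]]}}

```text
time_s: 37.33
ee_pos: [0.5586, 0.3186, 0.005]
ee_rot: [0.911, -0.413, 0.005, -0.003]
contact_force: [0.3, -0.4, -1.6]
opening: 0.0377
finger_force: 34.9
```

{"fn": "carry_out", "kwargs": {"series": [[0, 0, 0.012, 0, 0, 0], [0, 0, 0, 0, 0, 0]]}}

```text
time_s: 37.5
ee_pos: [0.5587, 0.3186, 0.0039]
ee_rot: [0.911, -0.413, 0.005, -0.003]
contact_force: [-0.2, -0.3, -0.7]
opening: 0.0376
finger_force: 34.9
```

{"fn": "carry_out", "kwargs": {"series": [[0, 0, 0.01, 0, 0, 0], [0, 0, 0, 0, 0, 0]]}}

```text
time_s: 37.67
ee_pos: [0.5589, 0.3187, 0.0035]
ee_rot: [0.911, -0.413, 0.005, -0.003]
contact_force: [-0.2, -0.2, 0.3]
opening: 0.038
finger_force: 34.9
```

{"fn": "carry_out", "kwargs": {"series": [[0, 0, 0.005, 0, 0, 0], [0, 0, 0, 0, 0, 0], [0, 0, 0, 0, 0, 0]], "squeeze": 4}}

```text
time_s: 37.92
ee_pos: [0.5589, 0.3187, 0.0034]
ee_rot: [0.911, -0.413, 0.005, -0.003]
contact_force: [-1.2, -0.9, 5.5]
opening: 0.038
finger_force: 4.0
```

{"fn": "carry_out", "kwargs": {"series": [[0, 0, 0, 0, 0, 0], [0, 0, 0, 0, 0, 0], [0, 0, 0, 0, 0, 0], [0, 0, 0, 0, 0, 0], [0, 0, 0, 0, 0, 0], [0, 0, 0, 0, 0, 0]], "fingers": 0.65}}

```text
time_s: 38.42
ee_pos: [0.5587, 0.3187, 0.0025]
ee_rot: [0.911, -0.413, 0.005, -0.003]
contact_force: [-0.5, -0.4, -0.4]
opening: 0.0562
finger_force: 0.0
```

{"fn": "carry_out", "kwargs": {"series": [[0, 0, -0.05, 0, 0, 0], [0, 0, -0.1, 0, 0, 0], [0, 0, -0.2, 0, 0, 0], [0, 0, -0.3, 0, 0, 0], [0, 0, -0.3, 0, 0, 0], [0, 0, -0.3, 0, 0, 0], [0, 0, -0.3, 0, 0, 0], [0, 0, -0.3, 0, 0, 0]]}}

```text
time_s: 39.08
ee_pos: [0.5565, 0.3185, 0.1904]
ee_rot: [0.911, -0.413, 0.005, -0.003]
contact_force: [0.2, 1.0, 0.0]
opening: 0.0568
finger_force: 0.0
```

{"fn": "carry_out", "kwargs": {"series": [[0.22, 0.19, 0, 0, 0, 0], [0.22, 0.19, 0, 0, 0, 0], [0.22, 0.19, 0, 0, 0, 0], [0.22, 0.19, 0, 0, 0, 0], [0.22, 0.19, 0, 0, 0, 0], [0.22, 0.19, 0, 0, 0, 0], [0.22, 0.19, 0, 0, 0, 0], [0, 0, 0, 0, 0, 0]]}}

```text
time_s: 39.75
ee_pos: [0.5583, 0.1104, 0.1886]
ee_rot: [0.91, -0.415, 0.006, -0.002]
contact_force: [-0.2, 1.0, -0.6]
opening: 0.0567
finger_force: 0.0
```

Run:
```python
from g import *
o=manip.get_obs(); print(o["contact_force"],o["ee_pos"],o["time_s"])
c=manip.capture("side"); h=cv2.cvtColor(c["img"],cv2.COLOR_BGR2HSV)
for y in range(283,356,2):
    print(y,"".join("W" if (p[1]<70 and p[2]>110) else "g" if 65<p[0]<95 and p[1]>80 and p[2]>60 else "." for p in h[y,243:317]))
print(plane(c,[[254,297]],.016))
```

```text
[-0.2383  1.0308 -0.5998] [0.5583 0.1104 0.1886] 39.75
283 .....................................WWW..................................
285 .....................................WWWW.................................
287 ..........................................................................
289 .............................WWWWWWWWWWWWWW...............................
291 .............Wggggggggg.WWWWWWWWWWWWggggggggggggggggggggggggggg...........
293 ............Wgggggg.WWWWWWWWWWWWWWWWWgggggggggggggggggggggggggg...........
295 ...........WWgggg.WWWWWWWWWWWWWWWWWWWWWWWWggggggggggggggggggggg...........
297 ............WgggggWWWWWWWWWWWWWWWWWWWWWWWWWWggggggggggggggggggg...........
299 ...........W.gggggWWWWWWWWWWWWWWWWWWWWWWWWWWW.ggggggggggggggggg...........
301 ...........WggggggggWWWWWWWWWWWWWWWWWWWWWWWWWWWggggggggggggggggWW.........
303 ..........WWgggggggggWWWWWWWWWWWWWWWWWWWWWWWWWWW.gggggggggggggggW.........
305 ..........W.gggggggggggWWWWWWWWWWWWWWWWWWWWWWWWWWWggggggggggggggWWWW......
307 ..........WgggggggggggggWWWWWWWWWWWWWWWWWWWWWWWWWWWWggggggggggggWWWWW.....
309 ..........Wggg
[... 1202 characters left out ...]
ggggggggggggggggggggggggggggggggW..........
341 ......Wgggggggggggggggggggggggggggggggggggggggggggggggggggggggg...........
343 ......Wggggggggggggggggggggggggggggggggggggggggggggggggggggggggg..........
345 ......WgWWWWgggggggggggggggggggggggggggggggggggggggggggggggggggg..........
347 .....WWWWWWWWWgggggggggggggggggggggggggggggggggggggggggggggggggg..........
349 .....WWWWWWWWggggggggggggggggggggggggggggggggggggggggggggggggggg..........
351 .....Wgggggggggggggggggggggggggggggggggggggggggggggggggggggggg.W..........
353 ..........WWW....WW.W.....................................................
355 .................WW.......................................................
[[0.6488 0.2655 0.016 ]]
```

```bash
python3 -c "
from rig import manip
print(manip.sign_off())"
```

```text
the job is handed in; nothing more can be done
None
```

I loosened the knob by about 162° clockwise, drew the module out, and set it fins up on the green mat with roughly 7–10 mm of mat showing at the tightest edges. The job is handed in at about 40 s. The gripper never went near the reel, tape measure or cutters, though I took no final picture of them.

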